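Load the lid press behind its drop guard

TASK

Load the lid press: lift its clear drop guard by the black cross handle of the slotted bar and hook the bar's notch on the catch pin so that the guard stays up by itself, then pull the divided cassette all the way out and lay every gold tin that stands singly on the table to the left and right in front of the press (two to four of them; not the stock farther off) flat in a cell of its own. Then push the cassette fully home, unhook the bar and lower the guard all the way down. Leave the other things on the table where they are.

Things in the scene. Friction and masses are not known exactly. Their poses are not given: they have to be found in the camera images.
- press: white tabletop lid press (390 mm wide, 150 mm deep, 212 mm high), standing fixed on the table with its guarded opening towards the robot. Origin on the table under the middle of the guard panel; its x points away from the robot into the press, y to the left along the guard, z up. Its position and yaw vary.
- guard (a joint): the clear drop guard with aluminium rails, 344 x 74 mm, 6 mm thick, sliding straight up and down at the front of the press; value = lift in m: 0 fully down (lower edge 26 mm above the table), 0.075 hanging on the hooked bar, 0.11 upper stop. About 0.6 kg with its bar; it sinks by its weight, damped, if neither held nor hooked. When down it stops the cassette from coming out.
- bar (a joint): flat steel slotted bar, 7 mm thick, pinned to the front of the guard near its left end; it swings sideways. Value in rad: 0 = leaning to the right on its stop (it rests there by its weight), growing as its top swings left, 0.30 = upright (hooked), 0.45 = other stop. In press coordinates the pivot is at x -0.014, y +0.130, z 0.045 + guard lift.
- bar_slot (a point): top of the bar's notch, on its axis, where the centre of the catch pin comes when hooked, 80 mm up the bar from the pivot; z runs up the bar. The slot is open to the left and reaches from 26 mm below to 5 mm above this point; a lip at the mouth, 8 to 15 mm left of the point, hangs down to 5 mm below it and keeps the pin in. Mouth below the lip: 21 mm high.
- bar_handle (a point): middle of the bar's black cross handle, a level round rod of 16 mm diameter at the top of the bar that sticks out 56 mm towards the robot along the press's -x, with a 20 mm knob at its end. The point is 146 mm up the bar from the pivot and 46 mm in front of the guard's middle plane. The rod can turn between finger pads while the bar swings.
- catch_pin (a point): the fixed catch pin, a steel pin of 10 mm diameter along the press's x, sticking forward from the crosshead above the guard, with a flat 16 mm head; the point is on its axis where the bar hooks on, 200 mm above the table and straight above the bar's pivot. With about 0.087 m of guard lift the lip passes over the pin when the bar is swung upright; then lower the guard 12 mm.
- cassette (a joint): the grey divided cassette (312 x 72 mm, four cells in a row along y) on a slide through the press opening; value in m: 0 = fully home in the press, 0.18 = fully out towards the robot (end stop). Slides with about 2 N.
- cassette_pull (a point): point in the cassette's black pull block (20 mm along the slide, 36 mm across, from 8 to 58 mm above the table), 13 mm below its top, on a flat stem in front of the cassette; its axes are the press's.
- cell_1 (a point): where the centre of a tin lies when it sits in cell 1 of the cassette (cells 1 to 4 from left to right, 77 mm apart): 27 mm above the table. The cell floor is 16 mm above the table, the dividers and corner stops stand 18 mm above the floor, each cell takes a tin with about 4 mm of play all round; front and back of each cell have a 47 mm wide gap for the fingers.
- cell_2 (a point): where the centre of a tin lies when it sits in cell 2 of the cassette (cells 1 to 4 from left to right, 77 mm apart): 27 mm above the table. The cell floor is 16 mm above the table, the dividers and corner stops stand 18 mm above the floor, each cell takes a tin with about 4 mm of play all round; front and back of each cell have a 47 mm wide gap for the fingers.
- cell_3 (a point): where the centre of a tin lies when it sits in cell 3 of the cassette (cells 1 to 4 from left to right, 77 mm apart): 27 mm above the table. The cell floor is 16 mm above the table, the dividers and corner stops stand 18 mm above the floor, each cell takes a tin with about 4 mm of play all round; front and back of each cell have a 47 mm wide gap for the fingers.
- cell_4 (a point): where the centre of a tin lies when it sits in cell 4 of the cassette (cells 1 to 4 from left to right, 77 mm apart): 27 mm above the table. The cell floor is 16 mm above the table, the dividers and corner stops stand 18 mm above the floor, each cell takes a tin with about 4 mm of play all round; front and back of each cell have a 47 mm wide gap for the fingers.
- tin_1_mid (a point): centre (half-way up) of a closed round gold tin, 66 mm diameter, 22 mm high, 62 g; z is its axis. Absent in some starts (None).
- tin_2_mid (a point): centre (half-way up) of a closed round gold tin, 66 mm diameter, 22 mm high, 62 g; z is its axis. Absent in some starts (None).
- tin_3_mid (a point): centre (half-way up) of a closed round gold tin, 66 mm diameter, 22 mm high, 62 g; z is its axis. Absent in some starts (None).
- tin_4_mid (a point): centre (half-way up) of a closed round gold tin, 66 mm diameter, 22 mm high, 62 g; z is its axis. Absent in some starts (None).
- label_roll: bystander: roll of white labels lying flat, 83 mm diameter, 40 mm high; origin under its centre
- spoon: bystander: steel spoon, 165 mm long
- marker: bystander: marker pen, 130 mm long

How it is judged:
On the way, in this order (a step that is already met when the one before it is completed fails the run):
1. the guard hangs on the hooked bar, let go by the robot (value of joint guard between 0.068 and 0.082 m and value of joint bar between 0.2 and 0.4 rad and contact force between each of the arm, the fingers and press below 0.1 N), for 0.4 s.
2. the cassette is pulled all the way out (value of joint cassette above 0.165 m), for 0.2 s.
3. every tin lies flat in a cell of its own, the cassette still out ((distance between tin_1_mid and cell_1 below 0.009 m or distance between tin_1_mid and cell_2 below 0.009 m or distance between tin_1_mid and cell_3 below 0.009 m or distance between tin_1_mid and cell_4 below 0.009 m) and angle between each of tin_1_mid, tin_2_mid, tin_3_mid, tin_4_mid's own z axis and vertical below 0.1 rad and (distance between tin_2_mid and cell_1 below 0.009 m or distance between tin_2_mid and cell_2 below 0.009 m or distance between tin_2_mid and cell_3 below 0.009 m or distance between tin_2_mid and cell_4 below 0.009 m) and (distance between tin_3_mid and cell_1 below 0.009 m or distance between tin_3_mid and cell_2 below 0.009 m or distance between tin_3_mid and cell_3 below 0.009 m or distance between tin_3_mid and cell_4 below 0.009 m) and (distance between tin_4_mid and cell_1 below 0.009 m or distance between tin_4_mid and cell_2 below 0.009 m or distance between tin_4_mid and cell_3 below 0.009 m or distance between tin_4_mid and cell_4 below 0.009 m) and value of joint cassette above 0.13 m), for 0.2 s.
4. the cassette is pushed home under the raised guard (value of joint cassette below 0.006 m and value of joint guard above 0.06 m), for 0.2 s.
At the end, for the whole second after the job is handed in: Every tin lies flat (within 6 degrees) in a cell of its own (centre within 9 mm of the cell's point); the cassette is home within 6 mm, the guard down within 6 mm and the bar unhooked, leaning on its rest again (within 0.15 rad) ((distance between tin_1_mid and cell_1 below 0.009 m or distance between tin_1_mid and cell_2 below 0.009 m or distance between tin_1_mid and cell_3 below 0.009 m or distance between tin_1_mid and cell_4 below 0.009 m) and angle between each of tin_1_mid, tin_2_mid, tin_3_mid, tin_4_mid's own z axis and vertical below 0.1 rad and (distance between tin_2_mid and cell_1 below 0.009 m or distance between tin_2_mid and cell_2 below 0.009 m or distance between tin_2_mid and cell_3 below 0.009 m or distance between tin_2_mid and cell_4 below 0.009 m) and (distance between tin_3_mid and cell_1 below 0.009 m or distance between tin_3_mid and cell_2 below 0.009 m or distance between tin_3_mid and cell_3 below 0.009 m or distance between tin_3_mid and cell_4 below 0.009 m) and (distance between tin_4_mid and cell_1 below 0.009 m or distance between tin_4_mid and cell_2 below 0.009 m or distance between tin_4_mid and cell_3 below 0.009 m or distance between tin_4_mid and cell_4 below 0.009 m) and value of joint each of cassette, guard below 0.006 m and value of joint bar below 0.15 rad); the robot touches nothing.
It fails at once if the label roll is shifted by more than 40 mm (distance of label_roll from where it was at the start of the episode above 0.04 m).
It fails at once if the spoon is shifted by more than 40 mm (distance of spoon from where it was at the start of the episode above 0.04 m).
It fails at once if the marker pen is shifted by more than 40 mm (distance of marker from where it was at the start of the episode above 0.04 m).
Of tin_1, tin_2, tin_3, tin_4 only 2 to 4 are there at a start; the rules pass over those that are not, and their reading is None.
At some moment in a run one of tin_1, tin_2, tin_3, tin_4 may be knocked a few centimetres aside while the robot is not near it.
Once in a run the grip may slacken for a moment while it holds something.
It also fails if it takes over 210 s, if anything falls off the work surface, if the arm or the gripper's body presses on something with over 40 N, if the wrist force passes 120 N, or if a joint passes its speed limit or range.

ROBOT

A 7-joint arm with a two-finger parallel gripper is mounted at the origin on a cart in front of the work surface, level with it; the furniture and walls round the work are solid. World frame = base frame: x ahead of the robot, y to its left, z up, the work surface at z = 0. Lengths are in m, angles in rad, forces in N, time in s.
With the tool pointing down it reaches from about 0.425 to 0.875 m from the base axis. Payload 8.4 kg.
Tool frame: the origin (TCP) lies at the very end of the fingers, on their centre line; the grasp point (between the pads) lies 19 mm behind it; z points along the fingers, y is the direction in which the jaws open and shut (so a half turn about z gives the same grasp; the last joint's range is limited). The gripper opens to 87 mm and grips with 3 to 60 N. Pads are 19 mm wide; open, the fingers measure 117 mm over their backs; the gripper's body (75 mm by 190 mm) begins 51 mm behind the grasp point.
Start: joints at [-1.224, 0.333, 0.04, 1.465, -0.013, 1.343, -0.059], TCP at [0.28, 0.586, 0.189] pointing down, gripper open.
Joint ranges: [-2.58, 2.58], [-0.38, 2.09], [-1.3, 1.39], [0.25, 2.4], [-1.5, 4.64], [0.08, 2.09], [-2.65, 2.65]. Speed limits (rad/s): [2.22, 2.22, 2.79, 2.79, 3.14, 3.14, 3.14].

INTERFACE

Orientations are given as a rotation vector (axis times angle).
In Python, from station import env gives the robot as it stands.
- The arm moves only by the shell command python3 -m creep 'ROWS' [OPENING] [FORCE]. ROWS is JSON, a list of rows, each a list of 4 numbers: the shift along the tool's x, y, z in mm, then the turn about the tool's z in rad. In form: [[tx, ty, tz, spin], ...]. A call has 1 to 10 rows; each row shifts and turns the commanded pose from where the row before left it, along the tool's axes as they then stand; what a row does not reach is not made up. A row lasts 1/12 s, in which the tool goes at most 41.7 mm and 7.16 degrees, less where a joint would pass 70% of its speed; a pose out of reach is approached as far as the arm can. A call with a gripper value outside its range is refused whole. OPENING is the opening in per cent of the stroke, from 0 (shut) to 100 (fully open), set as the call begins (- or left out, the last holds). The fingers move at their own pace and stop on an object; FORCE is the grip in N (left out, the last holds). Time passes only in rows, so rows that do not move let the fingers close. It gives the time, the measured TCP pose, the force and the opening at its end, in the units of the state.
- env.observe(): the state, without advancing time (a new reading comes with each control period).
- env.capture(name): name is "scene" or "top" or "wrist"; returns the picture (480x640x3 uint8, red, green, blue); there is no depth.
- env.calibration(name): a dict with "intrinsics" (3x3 intrinsics, pixels), "pose" (4x4, takes a point from camera to world coordinates); the wrist camera has in their place "mount" (4x4, takes a point from camera to tool coordinates, whose origin is the TCP and whose axes are the flange's). Camera axes: x right, y down, z forward; pixel columns grow to the right and rows downward; lengths in m; the calibration is good to about 2 mm. A picture is of the moment at which its call begins: read the wrist's pose just before it. calibration takes no time and is no camera call.
- env.hand_in(): hands the job in, once; it reports no verdict.
The state is a dict: "clock": time; "joint_positions": joint angles; "joint_velocities": joint speeds; "joint_torque": joint torques, N m; "tool_pos": TCP position; "orientation": TCP orientation; "force": force on the tool from outside, world axes, zero at the start; "torque": the same for the moment, N m; "grip_width": finger opening in m.
Only numpy, scipy, OpenCV 4.12 (cv2) and the standard library are available. Lean on these libraries where they do the work, as an engineer would, in place of code of your own. Each camera call takes 0.05 s, during which the arm holds its last target. There are 200 camera calls.

## Working session

There is one attempt and no reset: what is moved stays moved. The work goes in short steps, Python scripts to look and compute and a shell command to move; the robot and the scene stay as the last step left them, time stands still between calls to the robot, and variables do not carry over. Pictures are saved under pics/ and viewed, about 12 in all and at most 16, crops included, and the job is handed in when it is done.

```bash
ls; mkdir -p pics; python3 - <<'E'
from station import env
import cv2,numpy as np
np.set_printoptions(precision=4,suppress=True)
for n in("scene","top"):
    im=env.capture(n); cv2.imwrite(f"pics/{n}0.png",im[...,::-1]); c=env.calibration(n); print(n,c)
print(env.calibration("wrist")); print(env.observe())
E
```

```text
pics
scene {'intrinsics': array([[450.2638,   0.    , 323.6341],
       [  0.    , 450.2638, 234.61  ],
       [  0.    ,   0.    ,   1.    ]]), 'pose': array([[ 0.7185, -0.4878,  0.4958, -0.0623],
       [-0.6954, -0.5199,  0.4961, -0.6363],
       [ 0.0158, -0.7012, -0.7127,  1.0191],
       [ 0.    ,  0.    ,  0.    ,  1.    ]])}
top {'intrinsics': array([[621.1657,   0.    , 315.4004],
       [  0.    , 621.1657, 241.7307],
       [  0.    ,   0.    ,   1.    ]]), 'pose': array([[-0.4302, -0.8775,  0.2118,  0.2172],
       [-0.9027,  0.4186, -0.0994,  0.1519],
       [-0.0015, -0.234 , -0.9722,  1.8261],
       [ 0.    ,  0.    ,  0.    ,  1.    ]])}
{'intrinsics': array([[379.2537,   0.    , 327.9609],
       [  0.    , 379.2537, 242.5906],
       [  0.    ,   0.    ,   1.    ]]), 'mount': array([[-0.0005, -0.9652, -0.2617,  0.0707],
       [ 1.    , -0.0006,  0.0004, -0.0004],
       [-0.0006, -0.2617,  0.9652, -0.1955],
       [ 0.    ,  0.    ,  0.    ,  1.    ]])}
{'clock': 0.1, 'joint_positions': array([-1.2242,  0.3339,  0.0399,  1.4662, -0.0134,  1.3433, -0.0585]), 'joint_velocities': array([ 0.0011, -0.0023, -0.0018, -0.0037,  0.002 , -0.0003,  0.0001]), 'joint_torque': array([  0.0049, -65.7814,   1.3407, -40.4712,  -0.0595,   0.0408,
         0.0001]), 'tool_pos': array([0.2801, 0.5861, 0.1877]), 'orientation': array([-0.6944, -3.0636,  0.0022]), 'force': array([-0.186 , -0.1986, -0.5025]), 'torque': array([-0.0269, -0.0295, -0.031 ]), 'grip_width': 0.08701914770403694}
```

View pics/scene0.png

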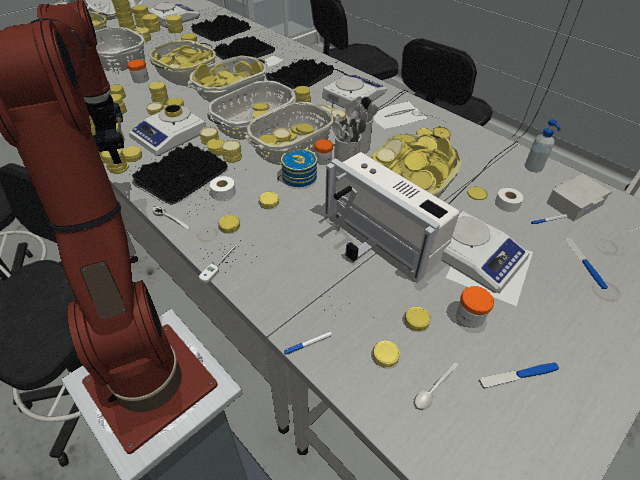

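View pics/top0.png

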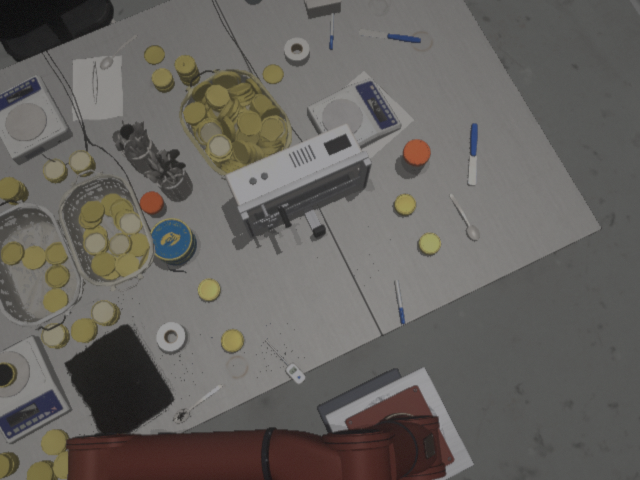

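The scene view shows four single tins at about (269,199), (229,223), (417,318) and (386,353). In the top view they are at (209,290), (232,341), (404,205) and (430,243). The press is in the middle of both, with its black pull block at (351,251) and (317,223).

```bash
cat > h.py <<'E'
from station import env
import cv2,numpy as np
from scipy.spatial.transform import Rotation as R
np.set_printoptions(precision=4,suppress=True)
def cam(n):
    c=env.calibration(n); 
    if n!="wrist": return c["intrinsics"],c["pose"]
    o=env.observe(); T=np.eye(4); T[:3,:3]=R.from_rotvec(o["orientation"]).as_matrix(); T[:3,3]=o["tool_pos"]
    return c["intrinsics"],T@c["mount"]
def ray(n,u,v,kp=None):
    K,P=kp or cam(n); d=P[:3,:3]@np.linalg.inv(K)@[u,v,1]; return P[:3,3],d/np.linalg.norm(d)
def onz(n,u,v,z,kp=None):
    o,d=ray(n,u,v,kp); return o+d*(z-o[2])/d[2]
def tri(*rs):
    A=sum(np.eye(3)-np.outer(d,d) for o,d in rs); b=sum((np.eye(3)-np.outer(d,d))@o for o,d in rs)
    return np.linalg.solve(A,b)
def proj(n,p,kp=None):
    K,P=kp or cam(n); q=K@(P[:3,:3].T@(np.asarray(p)-P[:3,3])); return q[:2]/q[2]
def gold(im):
    h=cv2.cvtColor(im,cv2.COLOR_RGB2HSV); return cv2.inRange(h,(20,80,80),(35,255,255))
def tins(n,z=.022,im=None):
    im=env.capture(n) if im is None else im; kp=cam(n)
    out=[]
    for c in cv2.findContours(gold(im),cv2.RETR_EXTERNAL,cv2.CHAIN_APPROX_NONE)[0]:
        if cv2.contourArea(c)>120:
            (u,v),ax,_=cv2.fitEllipse(c); p=onz(n,u,v,z,kp); out.append((round(u),round(v),round(max(ax)),p))
    return out
E
python3 - <<'E'
from h import *
for n in("scene","top"):
    im=cv2.imread(f"pics/{n}0.png")[...,::-1].copy()
    for t in tins(n,.018,im):
        if .35<t[3][0]<.9 and abs(t[3][1])<.6 : print(n,t)
    x,y,w,h=(300,140,170,140) if n=="scene" else (215,115,180,135)
    cv2.imwrite(f"pics/{n}c.png",cv2.resize(im[y:y+h,x:x+w,::-1],None,fx=4.4,fy=4.4,interpolation=2))
E
```

```text
scene (386, 353, 27, array([ 0.4593, -0.3429,  0.018 ]))
scene (417, 318, 25, array([ 0.5991, -0.3328,  0.018 ]))
scene (229, 223, 20, array([0.4495, 0.3024, 0.018 ]))
scene (269, 200, 19, array([0.6138, 0.3046, 0.018 ]))
top (232, 340, 22, array([0.4508, 0.3104, 0.018 ]))
top (209, 289, 21, array([0.6162, 0.3127, 0.018 ]))
top (429, 243, 21, array([ 0.4604, -0.3387,  0.018 ]))
top (405, 204, 20, array([ 0.6005, -0.3286,  0.018 ]))
top (112, 238, 88, array([0.8845, 0.512 , 0.018 ]))
```

View pics/scenec.png

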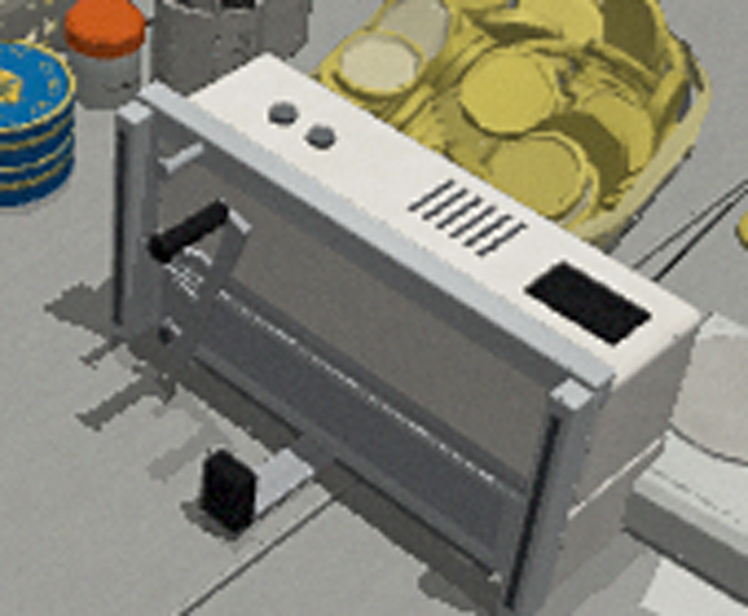

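View pics/topc.png

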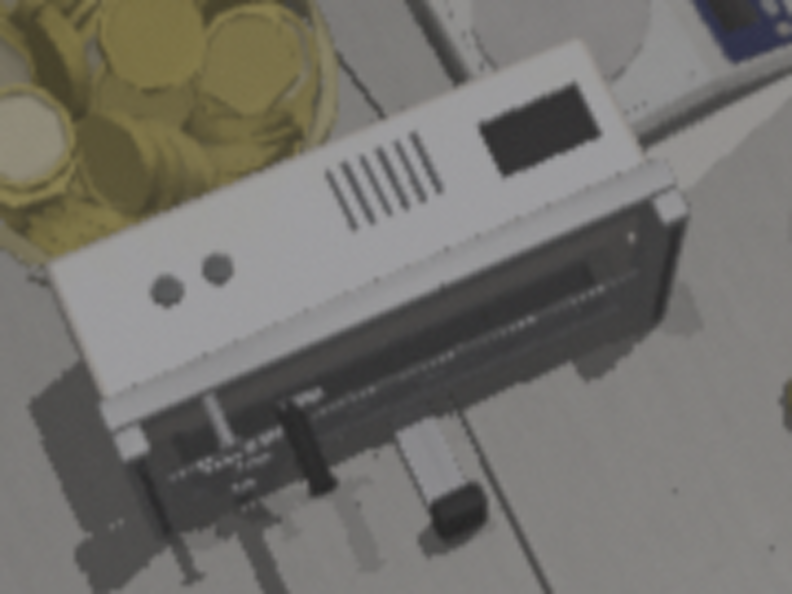

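The crops show the bar's black handle (scene crop: base 222,210, knob 160,247), the catch pin (168,165), the tops of the two posts and the pull block. I'll triangulate these points.

```bash
python3 - <<'E'
from h import *
S=lambda u,v: ray("scene",u/4.4+300,v/4.4+140)
T=lambda u,v: ray("top",u/4.4+215,v/4.4+115)
pts=dict(knob=((160,247),(321,487)),hbase=((222,210),(285,410)),pinhead=((168,166),(230,443)),postL=((133,112),(130,442)),postR=((572,395),(672,208)),pull=((229,462),(460,500)),cornerR=((697,312),(640,150)),backR=((270,57),(50,265)))
for k,(a,b) in pts.items():
    p=tri(S(*a),T(*b)); n="";print(k,p, proj("scene",p)-[a[0]/4.4+300,a[1]/4.4+140])
# lines in plane heights
a=onz("top",105/4.4+215,425/4.4+115,.205);b=onz("top",675/4.4+215,180/4.4+115,.205);d=a-b;print("yaw top",np.arctan2(-d[0],d[1]))
a=onz("scene",145/4.4+300,93/4.4+140,.205);b=onz("scene",607/4.4+300,385/4.4+140,.205);d=a-b;print("yaw scene",np.arctan2(-d[0],d[1]),np.linalg.norm(d))
E
```

```text
knob [0.6499 0.0313 0.1838] [-0.6634  0.1984]
hbase [0.7056 0.0301 0.1837] [-0.9264  0.2775]
pinhead [0.6954 0.0711 0.2022] [-0.9053  0.2724]
postL [0.7209 0.1275 0.203 ] [-0.3403  0.1039]
postR [ 0.7142 -0.2436  0.2047] [-0.831   0.2276]
pull [ 0.6331 -0.0571  0.0622] [-0.4022  0.1182]
cornerR [ 0.7664 -0.2549  0.2374] [-11.1207   2.5458]
backR [0.8563 0.1249 0.1841] [-0.6818  0.2128]
yaw top -0.01967139321026331
yaw scene -0.008214768593442175 0.3888411971984219
```

```bash
python3 -m creep '[[0,0,-25,-0.107],[0,0,-25,-0.107],[0,0,-25,-0.107],[0,0,-25,-0.107],[0,0,-25,0],[0,0,0,0]]' 60
python3 -m creep '[[-11,-23,0,0],[-11,-23,0,0],[-11,-23,0,0],[-11,-23,0,0],[-11,-23,0,0],[-11,-23,0,0],[-11,-23,0,0],[-11,-23,0,0],[-11,-23,0,0],[-11,-23,0,0]]'
python3 -m creep '[[-11,-23,0,0],[-11,-23,0,0],[-11,-23,0,0],[-11,-23,0,0],[-11,-23,0,0],[-11,-23,0,0],[-11,-23,0,0],[-11,-23,0,0],[-11,-23,0,0],[-11,-23,0,0]]'
python3 -m creep '[[-11,-23,0,0],[-11,-23,0,0],[-11,-23,0,0],[-11,-23,0,0],[0,0,0,0],[0,0,0,0]]'
python3 - <<'E'
from h import *
o=env.observe(); print(o["tool_pos"],R.from_rotvec(o["orientation"]).as_matrix())
im=env.capture("wrist"); cv2.imwrite("pics/w1.png",im[...,::-1])
E
```

```text
clock: 0.6
tool_pos: [0.2809, 0.5878, 0.3189]
orientation: [0.028, 3.139, 0.01]
force: [0.2, -0.0, 1.6]
grip_width: 0.0565
clock: 1.43
tool_pos: [0.3864, 0.3531, 0.3129]
orientation: [-0.029, -3.141, 0.001]
force: [0.1, 1.1, -0.1]
grip_width: 0.0523
clock: 2.27
tool_pos: [0.4921, 0.1213, 0.3131]
orientation: [-0.029, -3.141, 0.0]
force: [0.4, -0.6, 0.4]
grip_width: 0.0522
clock: 2.77
tool_pos: [0.5344, 0.0284, 0.313]
orientation: [-0.033, -3.141, 0.001]
force: [-0.5, 1.0, 0.4]
grip_width: 0.0522
[0.5344 0.0284 0.313 ] [[-0.9998  0.0212 -0.0009]
 [ 0.0212  0.9998 -0.0005]
 [ 0.0009 -0.0005 -1.    ]]
```

View pics/w1.png

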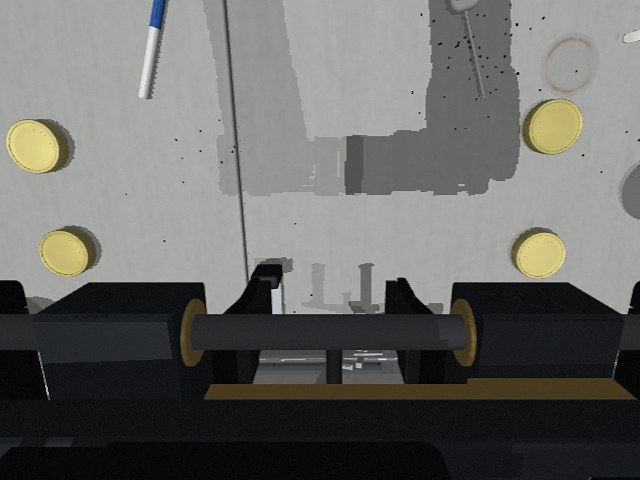

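The wrist view shows all four tins at (37,146), (67,252), (553,126) and (539,254), with the handle rod between the fingers near (334,368).

```bash
python3 - <<'E'
from h import *
im=cv2.imread("pics/w1.png")[...,::-1].copy()
for t in tins("wrist",.018,im): print(t)
for v in(355,365,380): print(onz("wrist",334,v,.1845))
print(proj("wrist",(.650,.031,.1845)),proj("wrist",(.633,-.057,.058)))
E
```

```text
(471, 338, 49, array([0.7414, 0.2313, 0.018 ]))
(538, 254, 53, array([0.6169, 0.3109, 0.018 ]))
(64, 253, 51, array([ 0.6039, -0.3287,  0.018 ]))
(36, 146, 60, array([ 0.4631, -0.3354,  0.018 ]))
(552, 126, 62, array([0.4526, 0.3088, 0.018 ]))
[0.6632 0.0326 0.1845]
[0.6741 0.0324 0.1845]
[0.6908 0.0322 0.1845]
[332.1331 342.7645] [261.24   280.3274]
```

```bash
python3 -m creep '[[-28,0,0,0],[-28,1,0,0],[-28,1,0,0],[-28,1,0,0],[-28,1,0,0],[0,0,0,0],[0,0,0,0]]' 35
python3 -m creep '[[0,0,25,0],[0,0,25,0],[0,0,25,0],[0,0,25,0],[0,0,24,0],[0,0,24,0],[0,0,0,0],[0,0,0,0]]'
python3 -m creep '[[0,0,0,0],[0,0,0,0],[0,0,0,0],[0,0,0,0],[0,0,0,0],[0,0,0,0]]' 0 35
python3 -m creep '[[0,0,0,0],[0,0,0,0],[0,0,0,0]]'
```

```text
clock: 3.4
tool_pos: [0.6747, 0.033, 0.3113]
orientation: [-0.026, -3.138, 0.001]
force: [0.2, 0.3, -0.4]
grip_width: 0.0307
clock: 4.07
tool_pos: [0.6731, 0.0323, 0.1656]
orientation: [-0.026, -3.14, -0.001]
force: [0.2, -0.8, 0.6]
grip_width: 0.0306
clock: 4.57
tool_pos: [0.6746, 0.0313, 0.1659]
orientation: [0.028, 3.141, 0.0]
force: [0.5, -0.2, -0.5]
grip_width: 0.0022
clock: 4.82
tool_pos: [0.6744, 0.0313, 0.1655]
orientation: [-0.028, -3.141, 0.0]
force: [0.2, -0.2, -0.7]
grip_width: 0.0005
```

The jaws closed fully, so they missed the rod. I'll look.

```bash
python3 - <<'E'
from h import *
a=env.capture("scene")[120:260,290:470,::-1]; b=env.capture("top")[115:255,215:395,::-1]
cv2.imwrite("pics/s2.png",np.vstack([cv2.resize(x,(640,498),interpolation=2)[:, :] for x in (a,b)])[:, :][::1][0:996:1] if 0 else cv2.resize(np.hstack([cv2.resize(x,(400,311),interpolation=2) for x in(a,b)]),None,fx=1,fy=1))
cv2.imwrite("pics/s2s.png",cv2.resize(a,(800,600) if 0 else (770,599),interpolation=2))
E
```

```text
(no output)
```

View pics/s2s.png

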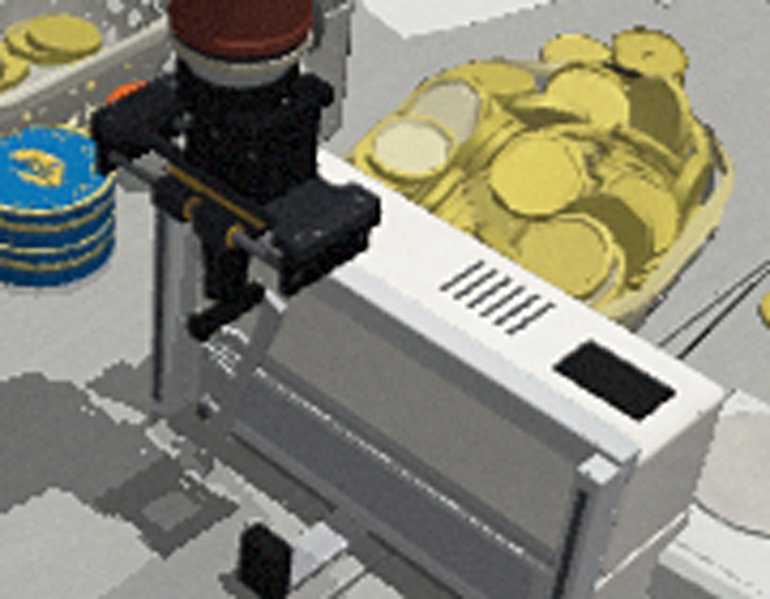

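The shut fingers appear beside or behind the rod. I'll check by projecting the TCP into both views.

```bash
python3 - <<'E'
from h import *
p=env.observe()["tool_pos"]
s=770/180
for q in (p,p+[0,0,.019],p+[0,0,.05]): print((proj("scene",q)-[290,120])*s, (proj("top",q)-[215,115])*400/180+[400,0], (proj("top",q)-[215,115])*4.4)
E
```

```text
[220.0355 330.9771] [554.6927 231.0852] [306.2915 457.5487]
[221.2821 309.4339] [553.9291 226.9378] [304.7795 449.3369]
[223.373  273.2978] [552.647  219.9746] [302.241  435.5498]
```

View pics/s2.png

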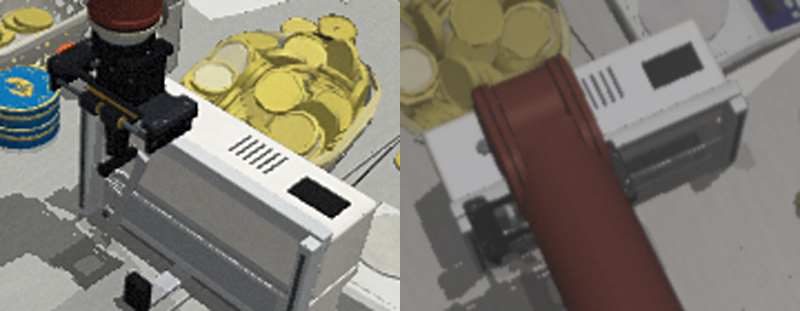

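```bash
python3 - <<'E'
from h import *
a=env.capture("scene")[165:215,325:365,::-1]; b=env.capture("wrist")[200:480,150:510,::-1]
g=lambda x:(255*(x/255.)**.5).astype(np.uint8)
cv2.imwrite("pics/s3.png",np.hstack([cv2.resize(g(a),(320,400),interpolation=2),cv2.resize(g(b),(480,400))]))
E
```

```text
(no output)
```

View pics/s3.png

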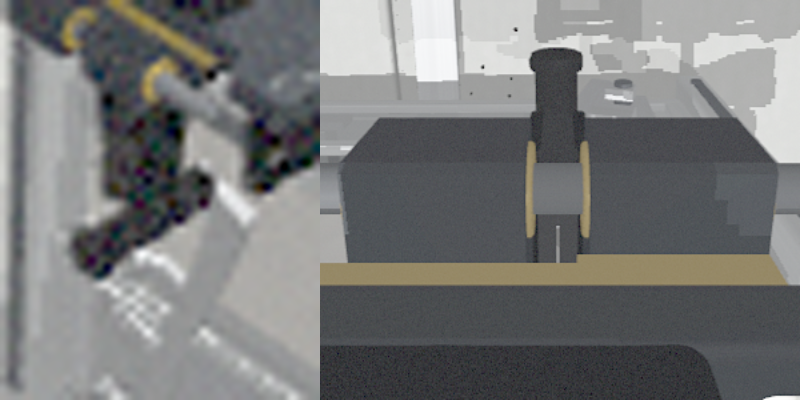

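The wrist view shows the rod centred under the shut fingers. The scene view shows the tips ending at the rod's upper edge. So I seem to be too high: I'll open, go lower and close again.

```bash
python3 -m creep '[[0,0,0,0],[0,0,0,0],[0,0,0,0],[0,0,0,0],[0,0,0,0]]' 35
python3 -m creep '[[0,0,5,0],[0,0,5,0],[0,0,5,0],[0,0,0,0],[0,0,0,0]]'
python3 -m creep '[[0,0,0,0],[0,0,0,0],[0,0,0,0],[0,0,0,0],[0,0,0,0],[0,0,0,0],[0,0,0,0],[0,0,0,0]]' 0 35
```

```text
clock: 5.43
tool_pos: [0.6744, 0.0313, 0.1655]
orientation: [-0.028, -3.141, 0.0]
force: [0.0, -0.1, -0.3]
grip_width: 0.025
clock: 5.85
tool_pos: [0.6741, 0.0313, 0.1499]
orientation: [-0.028, -3.14, 0.0]
force: [-1.0, 0.7, -0.3]
grip_width: 0.0305
clock: 6.52
tool_pos: [0.6746, 0.0312, 0.1508]
orientation: [0.028, 3.141, -0.0]
force: [-0.3, -1.2, 2.4]
grip_width: 0.0146
```

```bash
python3 -m creep '[[0,0,0,0],[0,0,0,0],[0,0,0,0],[0,0,0,0],[0,0,0,0]]' 35
python3 -m creep '[[4,0,4,0],[0,0,5,0],[0,0,0,0],[0,0,0,0],[0,0,0,0]]'
python3 -m creep '[[0,0,0,0],[0,0,0,0],[0,0,0,0],[0,0,0,0],[0,0,0,0],[0,0,0,0],[0,0,0,0],[0,0,0,0]]' 0 35
python3 - <<'E'
from h import *
a=env.capture("scene")[150:225,325:385,::-1]; b=env.capture("wrist")[200:480,150:510,::-1]
g=lambda x:(255*(x/255.)**.5).astype(np.uint8)
cv2.imwrite("pics/s4.png",np.hstack([cv2.resize(g(a),(320,400),interpolation=2),cv2.resize(g(b),(480,400))]))
E
```

```text
clock: 6.93
tool_pos: [0.6743, 0.0314, 0.1504]
orientation: [-0.028, -3.141, 0.0]
force: [-0.4, -0.3, 0.4]
grip_width: 0.0297
clock: 7.35
tool_pos: [0.6704, 0.0314, 0.1415]
orientation: [-0.028, -3.141, 0.0]
force: [-0.3, 0.5, 0.4]
grip_width: 0.0306
clock: 8.02
tool_pos: [0.6705, 0.0313, 0.1417]
orientation: [0.028, 3.141, -0.0]
force: [1.2, 0.1, 0.9]
grip_width: 0.0151
```

View pics/s4.png

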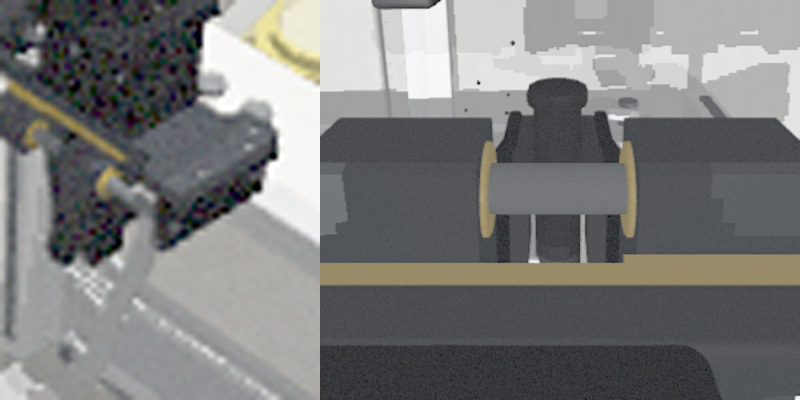

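The rod is now between the pads (width 15 mm). Lifting the guard by about 90 mm.

```bash
python3 -m creep '[[0,0,-4,0],[0,0,-6,0],[0,0,-10,0],[0,0,-10,0],[0,0,-10,0],[0,0,-10,0],[0,0,-10,0],[0,0,-10,0],[0,0,-10,0],[0,0,-6,0]]' 0 45
python3 -m creep '[[0,0,-4,0],[0,0,0,0],[0,0,0,0]]'
python3 - <<'E'
from h import *
a=env.capture("scene")[130:260,290:460,::-1]
cv2.imwrite("pics/s5.png",cv2.resize(a,(720,551),interpolation=2))
E
```

```text
clock: 8.95
tool_pos: [0.6704, 0.032, 0.2281]
orientation: [-0.027, -3.141, -0.001]
force: [4.1, 2.4, -7.9]
grip_width: 0.0148
clock: 9.2
tool_pos: [0.6704, 0.0315, 0.2314]
orientation: [-0.028, -3.141, -0.0]
force: [3.6, 1.5, -5.7]
grip_width: 0.0144
```

View pics/s5.png

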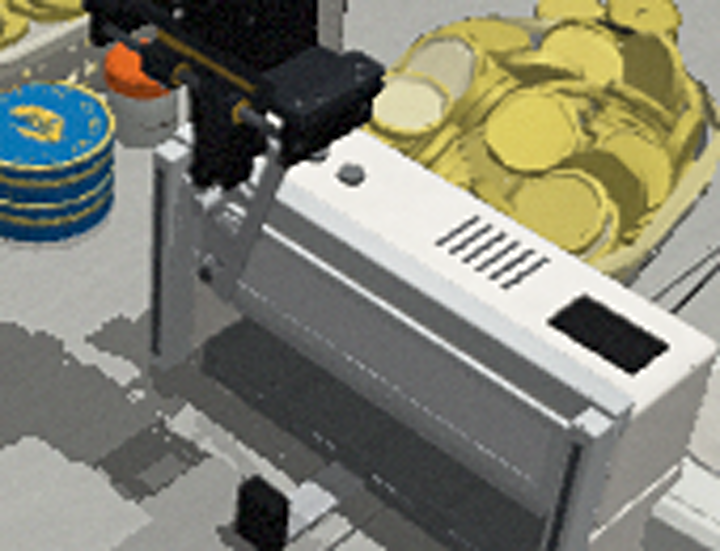

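Guard up, bar held with 6 N of weight. Now I'll swing it upright along the arc.

```bash
python3 -m creep '[[0,4,-1,0],[0,4,-1.3,0],[0,4.3,-1,0],[0,4.3,-1,0],[0,4.3,-0.6,0],[0,4.3,-0.6,0],[0,4.4,-0.4,0],[0,4.4,-0.4,0],[0,4.4,-0.2,0],[0,4.4,0,0]]'
python3 -m creep '[[0,0.5,0,0],[0,0,0,0],[0,0,0,0]]'
python3 - <<'E'
from h import *
a=env.capture("scene")[130:220,300:420,::-1]
cv2.imwrite("pics/s6.png",cv2.resize(a,(720,540),interpolation=2))
E
```

```text
clock: 10.08
tool_pos: [0.671, 0.0744, 0.2381]
orientation: [-0.028, -3.141, 0.0]
force: [1.3, -3.0, -6.1]
grip_width: 0.0144
clock: 10.33
tool_pos: [0.671, 0.0746, 0.2379]
orientation: [-0.028, -3.141, 0.0]
force: [1.5, -2.3, -6.6]
grip_width: 0.0147
```

View pics/s6.png

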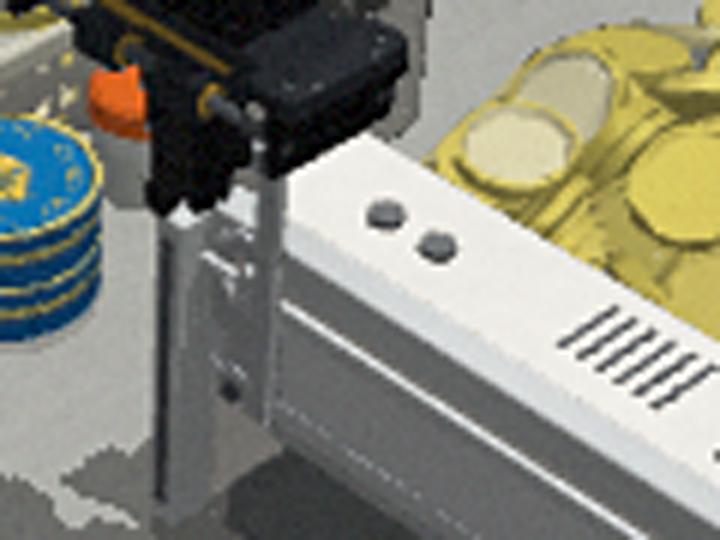

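The bar looks upright. Lowering slowly while watching the force.

```bash
python3 -m creep '[[0,0,3,0],[0,0,3,0],[0,0,3,0],[0,0,0,0],[0,0,0,0]]'
python3 -m creep '[[0,0,2,0],[0,0,2,0],[0,0,0,0],[0,0,0,0]]'
python3 -m creep '[[0,0,2,0],[0,0,0,0],[0,0,0,0]]'
```

```text
clock: 10.8
tool_pos: [0.6711, 0.0745, 0.2286]
orientation: [-0.028, -3.141, 0.001]
force: [1.1, -2.8, -7.5]
grip_width: 0.0147
clock: 11.13
tool_pos: [0.6712, 0.0746, 0.2251]
orientation: [-0.028, -3.141, 0.0]
force: [0.5, -2.3, -5.5]
grip_width: 0.0149
clock: 11.38
tool_pos: [0.6713, 0.0746, 0.2247]
orientation: [0.028, 3.14, 0.001]
force: [-4.8, -2.8, 5.1]
grip_width: 0.0148
```

Force reversed after about 13 mm of lowering, as expected for a hooked bar. Release and look.

```bash
python3 -m creep '[[0,0,-1,0],[0,0,0,0],[0,0,0,0],[0,0,0,0],[0,0,0,0],[0,0,0,0],[0,0,0,0]]' 45
python3 -m creep '[[0,0,-10,0],[0,0,-20,0],[0,0,-25,0],[0,0,-15,0],[40,0,0,0],[40,0,0,0],[40,0,0,0],[0,0,0,0],[0,0,0,0]]'
python3 - <<'E'
from h import *
for n in("scene","top"):
    for t in tins(n,.018):
        if .35<t[3][0]<.7 and abs(t[3][1])<.6 : print(n,t)
a=env.capture("scene")[130:230,300:440,::-1]
b=env.capture("wrist")[...,::-1]
cv2.imwrite("pics/s7.png",np.hstack([cv2.resize(a,(440,314),interpolation=2),cv2.resize(b,(360,314))]))
E
```

```text
clock: 11.97
tool_pos: [0.6712, 0.0749, 0.224]
orientation: [-0.028, -3.141, -0.0]
force: [0.9, 0.7, 0.3]
grip_width: 0.0389
clock: 12.72
tool_pos: [0.5499, 0.077, 0.2956]
orientation: [0.026, 3.14, 0.004]
force: [0.6, 0.4, -0.3]
grip_width: 0.0391
scene (386, 353, 27, array([ 0.4592, -0.3428,  0.018 ]))
scene (417, 318, 25, array([ 0.5985, -0.3327,  0.018 ]))
scene (229, 223, 20, array([0.4491, 0.3025, 0.018 ]))
scene (269, 200, 19, array([0.6135, 0.3055, 0.018 ]))
top (232, 340, 22, array([0.4509, 0.3107, 0.018 ]))
top (206, 292, 21, array([0.6129, 0.3225, 0.018 ]))
top (429, 243, 21, array([ 0.4603, -0.3385,  0.018 ]))
top (405, 204, 20, array([ 0.6003, -0.3285,  0.018 ]))
```

View pics/s7.png

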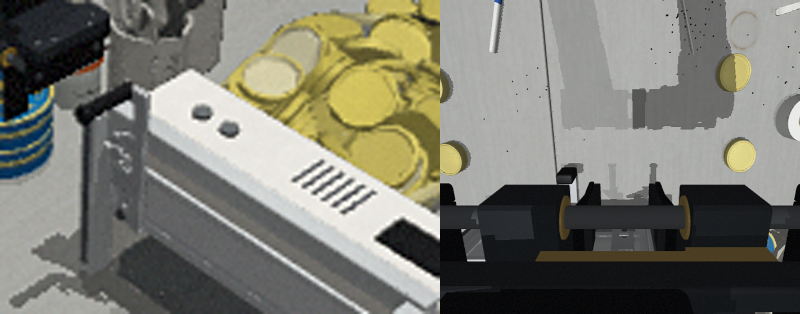

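The bar is hooked upright, the guard is up and the robot has let go. Next the pull block: approach and descend in steps, using the grip width to check depth.

```bash
python3 -m creep '[[0,-22,0,0],[0,-22,0,0],[0,-22,0,0],[0,-22,0,0],[0,-23,0,0],[0,-23,0,0],[-28,0,0,0],[-28,0,0,0],[-27,0,0,0],[0,0,0,0]]' 70
python3 -m creep '[[0,0,25,0],[0,0,25,0],[0,0,25,0],[0,0,25,0],[0,0,25,0],[0,0,25,0],[0,0,25,0],[0,0,25,0],[0,0,20,0],[0,0,15,0]]'
python3 -m creep '[[0,0,10,0],[0,0,10,0],[0,0,5,0],[0,0,0,0],[0,0,0,0]]'
python3 -m creep '[[0,0,0,0],[0,0,0,0],[0,0,0,0],[0,0,0,0],[0,0,0,0],[0,0,0,0],[0,0,0,0]]' 0 30
```

```text
clock: 13.75
tool_pos: [0.6358, -0.0579, 0.291]
orientation: [-0.026, -3.139, 0.005]
force: [-0.2, -0.0, -0.4]
grip_width: 0.0607
clock: 14.58
tool_pos: [0.6314, -0.0591, 0.0563]
orientation: [-0.028, -3.139, 0.002]
force: [-0.6, 0.4, -0.4]
grip_width: 0.0607
clock: 15.0
tool_pos: [0.6323, -0.0588, 0.0345]
orientation: [0.028, 3.141, -0.0]
force: [1.0, 0.1, -0.2]
grip_width: 0.0608
clock: 15.58
tool_pos: [0.6318, -0.0586, 0.0341]
orientation: [0.028, 3.141, 0.0]
force: [-0.7, -0.7, -0.6]
grip_width: 0.0222
```

```bash
python3 -m creep '[[0,0,0,0],[0,0,0,0],[0,0,0,0],[0,0,0,0],[0,0,0,0],[0,0,0,0],[0,0,0,0],[0,0,0,0]]' 70
python3 -m creep '[[0,0,6,0],[0,0,6,0],[0,0,6,0],[0,0,0,0],[0,0,0,0]]'
python3 -m creep '[[0,0,0,0],[0,0,0,0],[0,0,0,0],[0,0,0,0],[0,0,0,0],[0,0,0,0],[0,0,0,0]]' 0 30
```

```text
clock: 16.25
tool_pos: [0.6318, -0.0586, 0.034]
orientation: [-0.028, -3.141, 0.0]
force: [0.2, -0.1, -0.2]
grip_width: 0.0594
clock: 16.67
tool_pos: [0.6312, -0.0586, 0.0153]
orientation: [-0.028, -3.14, 0.0]
force: [0.4, -0.1, -0.1]
grip_width: 0.0608
clock: 17.25
tool_pos: [0.6321, -0.0555, 0.0162]
orientation: [0.025, 3.141, 0.005]
force: [-0.8, 7.2, 1.6]
grip_width: 0.0356
```

Gripped at 35.6 mm, about 3 mm off in y. Ease over, then pull 180 mm.

```bash
python3 -m creep '[[5,3,0,0],[10,0,0,0],[18,0,0,0],[20,0,0,0],[20,0,0,0],[20,0,0,0],[20,0,0,0],[20,0,0,0],[20,0,0,0],[15,0,0,0]]' 0 35
python3 -m creep '[[10,0,0,0],[3,0,0,0],[0,0,0,0],[0,0,0,0],[0,0,0,0]]'
```

```text
clock: 18.08
tool_pos: [0.4628, -0.0533, 0.0162]
orientation: [0.029, 3.14, -0.0]
force: [3.3, -2.5, -2.4]
grip_width: 0.0353
clock: 18.5
tool_pos: [0.4521, -0.0531, 0.0162]
orientation: [0.029, 3.139, -0.002]
force: [7.0, -3.8, -8.5]
grip_width: 0.0351
```

The cassette has travelled 180 mm to its stop. I'll release it, move to the left and look.

```bash
python3 -m creep '[[0,-1.5,0,0],[0,0,0,0],[0,0,0,0],[0,0,0,0],[0,0,0,0],[0,0,-15,0],[0,0,-30,0],[0,0,-35,0],[0,0,-40,0],[0,0,-40,0]]' 80
python3 -m creep '[[0,36,0,0],[0,36,0,0],[0,36,0,0],[0,36,0,0],[0,36,0,0],[0,36,0,0],[0,36,0,0],[0,36,0,0],[0,36,0,0],[0,36,0,0]]'
python3 - <<'E'
from h import *
o=env.observe(); print(o["joint_positions"],o["tool_pos"])
a=env.capture("scene")[140:300,280:460,::-1]; b=env.capture("top")[150:310,215:395,::-1]
cv2.imwrite("pics/s8.png",np.vstack([cv2.resize(x,None,fx=3.6,fy=3.6,interpolation=2) for x in(a,b)])[:1152]) if 0 else cv2.imwrite("pics/s8.png",np.hstack([cv2.resize(x,(400,356),interpolation=2) for x in(a,b)]))
cv2.imwrite("pics/w8.png",env.capture("wrist")[...,::-1])
E
```

```text
clock: 19.33
tool_pos: [0.4501, -0.0541, 0.1777]
orientation: [-0.029, -3.141, 0.0]
force: [0.8, 0.2, -0.2]
grip_width: 0.0695
clock: 20.17
tool_pos: [0.4569, 0.3078, 0.1759]
orientation: [-0.028, -3.141, -0.0]
force: [1.3, -0.4, 0.2]
grip_width: 0.0698
[-0.899   0.1372  0.2492  1.7377 -0.0355  1.2712  0.9115] [0.4569 0.3078 0.1759]
```

View pics/s8.png

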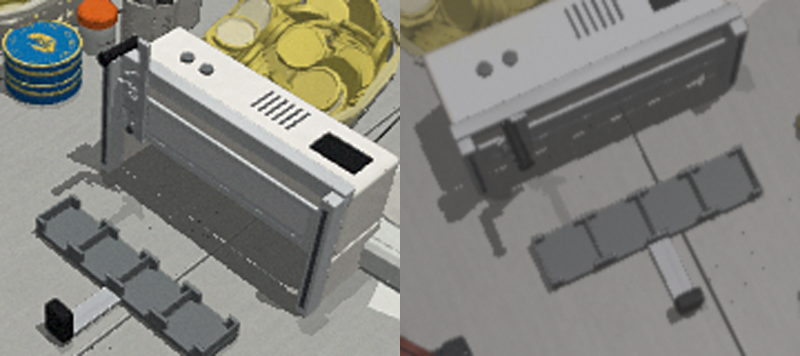

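The cassette is fully out. In the top crop its corners are at about (531,243), (545,290), (762,190) and (745,148), so I'll compute the cells.

```bash
python3 - <<'E'
from h import *
f=lambda u,v,z: onz("top",(u-400)/2.222+215,v/2.222+150,z)
C=[f(*c,.034) for c in((531,243),(545,290),(762,190),(745,148))]
for c in C: print(c)
m=np.mean(C,0); print("centre",m)
print("yaw",[np.arctan2(-(a-b)[0],(a-b)[1]) for a,b in((C[0],C[3]),(C[1],C[2]))])
s=450; q=proj("scene",m); print("scene crop centre",(q-[280,140])*2.222)
print("pull block top",f(688,300,.058))
im=cv2.imread("pics/w8.png")[...,::-1].copy()
for t in tins("wrist",.018,im): print(t)
# gray rectangle by brightness in the top view
t=env.capture("top"); 
E
```

```text
[0.612 0.102 0.034]
[0.5467 0.1116 0.034 ]
[ 0.5448 -0.2073  0.034 ]
[ 0.6068 -0.213   0.034 ]
centre [ 0.5776 -0.0517  0.034 ]
yaw [np.float64(-0.016581594765634547), np.float64(-0.005715022605876783)]
scene crop centre [125.7365 267.276 ]
pull block top [ 0.4505 -0.0496  0.058 ]
(356, 366, 68, array([0.6161, 0.3362, 0.018 ]))
(512, 340, 42, array([0.5882, 0.4971, 0.018 ]))
(146, 337, 46, array([0.5791, 0.1185, 0.018 ]))
(325, 216, 68, array([0.4542, 0.3054, 0.018 ]))
```

View pics/w8.png

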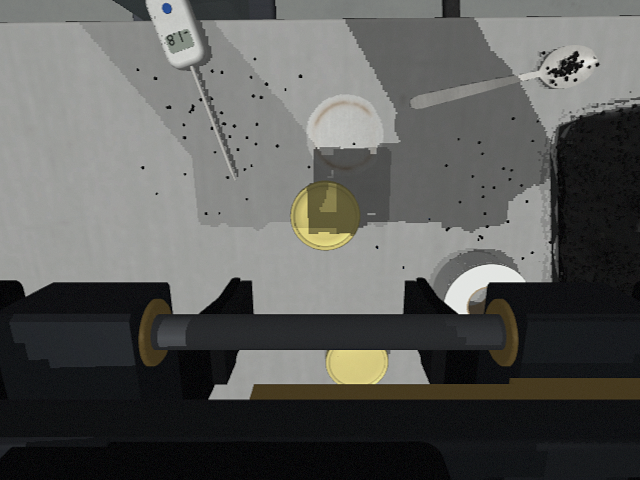

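The left tin to grasp is at (325,216), right below the gripper, and the other left tin at (357,366) seems shifted. I'll turn 90° so the jaws lie along x, open, and descend stepwise over the first tin.

```bash
python3 -m creep '[[0,0,0,0.12],[0,0,0,0.12],[0,0,0,0.12],[0,0,0,0.12],[0,0,0,0.12],[0,0,0,0.12],[0,0,0,0.12],[0,0,0,0.12],[0,0,0,0.12],[0,0,0,0.12]]' 100
python3 -m creep '[[0,0,0,0.12],[0,0,0,0.12],[0,0,0,0.13],[0,-4,0,0],[0,0,0,0],[0,0,0,0]]'
python3 - <<'E'
from h import *
o=env.observe(); print(o["tool_pos"],R.from_rotvec(o["orientation"]).as_matrix()[:,1],o["joint_positions"])
for n in("scene","wrist"):
  for t in tins(n,.018):
    if .35<t[3][0]<.72 and abs(t[3][1])<.6 : print(n,t)
E
```

```text
clock: 21.2
tool_pos: [0.4577, 0.3043, 0.1762]
orientation: [1.807, 2.569, -0.0]
force: [-1.1, 0.4, 0.3]
grip_width: 0.0871
clock: 21.7
tool_pos: [0.4532, 0.3055, 0.1762]
orientation: [-2.231, -2.212, -0.0]
force: [0.2, 0.3, -1.2]
grip_width: 0.0869
[0.4532 0.3055 0.1762] [ 1.     -0.0084 -0.0001] [-1.0009  0.1279  0.3589  1.7523 -0.0471  1.2698 -0.6392]
scene (386, 353, 27, array([ 0.4592, -0.3429,  0.018 ]))
scene (417, 318, 25, array([ 0.5985, -0.333 ,  0.018 ]))
scene (229, 223, 20, array([0.4491, 0.3026, 0.018 ]))
scene (261, 197, 19, array([0.6035, 0.3336, 0.018 ]))
wrist (328, 213, 68, array([0.4537, 0.3099, 0.018 ]))
wrist (495, 177, 75, array([0.6087, 0.3418, 0.018 ]))
```

The other left tin was indeed knocked aside, to about (0.607, 0.340). Continuing with this one.

```bash
python3 -m creep '[[3,0,20,0],[0,0,25,0],[0,0,30,0],[0,0,30,0],[0,0,30,0],[0,0,25,0],[0,0,15,0],[0,0,5,0],[0,0,0,0],[0,0,0,0]]'
python3 -m creep '[[0,0,4,0],[0,0,4,0],[0,0,2,0],[0,0,0,0]]'
python3 -m creep '[[0,0,3,0],[0,0,0,0],[0,0,0,0]]'
python3 -m creep '[[0,0,3,0],[0,0,0,0],[0,0,0,0]]'
```

```text
clock: 22.63
tool_pos: [0.4539, 0.3093, -0.0032]
orientation: [2.234, 2.209, 0.001]
force: [0.1, 0.1, 0.1]
grip_width: 0.0874
clock: 22.97
tool_pos: [0.4532, 0.3091, -0.014]
orientation: [-2.234, -2.208, 0.0]
force: [0.4, -0.1, -0.6]
grip_width: 0.0868
clock: 23.22
tool_pos: [0.4532, 0.309, -0.017]
orientation: [2.235, 2.208, -0.0]
force: [-0.6, 0.1, 0.0]
grip_width: 0.0867
clock: 23.47
tool_pos: [0.4532, 0.309, -0.0201]
orientation: [2.235, 2.208, -0.001]
force: [0.0, 0.1, -0.1]
grip_width: 0.0871
```

The reported TCP is 20 mm below the table with no contact, so the real fingertips sit well above the reported TCP. Keep stepping.

```bash
for i in 1; do python3 -m creep '[[0,0,3,0],[0,0,0,0],[0,0,0,0]]' | grep -E "tool|force"
python3 -m creep '[[0,0,2,0],[0,0,0,0],[0,0,0,0]]'| grep -E "tool|force"
python3 -m creep '[[0,0,2,0],[0,0,0,0],[0,0,0,0]]'| grep -E "tool|force"; done
python3 -m creep '[[0,0,2,0],[0,0,0,0],[0,0,0,0]]'| grep -E "tool|force"
```

```text
tool_pos: [0.4532, 0.309, -0.0231]
force: [-0.3, -0.2, -0.2]
tool_pos: [0.4532, 0.309, -0.0251]
force: [0.1, -0.3, -0.2]
tool_pos: [0.4533, 0.309, -0.0271]
force: [1.0, 0.6, 0.2]
tool_pos: [0.4532, 0.309, -0.0291]
force: [-0.9, -0.4, -0.5]
```

```bash
python3 -m creep '[[0,0,1.5,0],[0,0,0,0],[0,0,0,0]]' | grep -E "tool|force"
python3 -m creep '[[0,0,1.5,0],[0,0,0,0],[0,0,0,0]]'| grep -E "tool|force"
python3 -m creep '[[0,0,1.5,0],[0,0,0,0],[0,0,0,0]]'| grep -E "tool|force"
```

```text
tool_pos: [0.4533, 0.309, -0.0305]
force: [-0.0, 0.4, -0.2]
tool_pos: [0.4533, 0.309, -0.032]
force: [-0.4, -1.2, 0.3]
tool_pos: [0.4534, 0.3091, -0.0334]
force: [-0.1, -0.0, -0.8]
```

```bash
python3 -m creep '[[0,0,0,0],[0,0,0,0],[0,0,0,0],[0,0,0,0],[0,0,0,0],[0,0,0,0],[0,0,0,0]]' 40 20
```

```text
clock: 25.8
tool_pos: [0.4533, 0.3091, -0.0334]
orientation: [2.235, 2.208, -0.0]
force: [0.2, 0.1, 0.3]
grip_width: 0.0639
```

Tin gripped. Lift and carry to above cell 1 for a wrist look at the cassette.

```bash
python3 -m creep '[[0,0,-10,0],[0,0,-20,0],[0,0,-30,0],[0,0,-35,0],[0,0,-30,0],[0,0,-10,0],[0,0,0,0],[0,0,0,0]]' 40 25
python3 -m creep '[[-25,13,0,0],[-25,13,0,0],[-25,13,0,0],[-25,13,0,0],[-25,13,0,0],[-25,13,0,0],[-25,13,0,0],[-25,12,0,0],[-25,12,0,0],[-22,12,0,0]]'
python3 -m creep '[[0,0,0,0],[0,0,0,0],[0,0,0,0]]'
python3 - <<'E'
from h import *
o=env.observe(); print(o["tool_pos"],o["orientation"])
kp=cam("wrist"); im=env.capture("wrist"); cv2.imwrite("pics/w9.png",im[...,::-1]); np.savez("w9.npz",K=kp[0],P=kp[1])
E
```

```text
clock: 26.47
tool_pos: [0.4532, 0.3092, 0.1017]
orientation: [-2.234, -2.208, -0.001]
force: [-0.2, -0.7, -1.0]
grip_width: 0.064
clock: 27.3
tool_pos: [0.5764, 0.0583, 0.0995]
orientation: [-2.235, -2.206, 0.005]
force: [0.4, 0.1, -0.4]
grip_width: 0.0639
clock: 27.55
tool_pos: [0.5761, 0.061, 0.1]
orientation: [-2.234, -2.207, 0.004]
force: [-0.0, 0.6, -0.3]
grip_width: 0.0635
[0.5761 0.061  0.1   ] [-2.2335 -2.2071  0.0037]
```

View pics/w9.png

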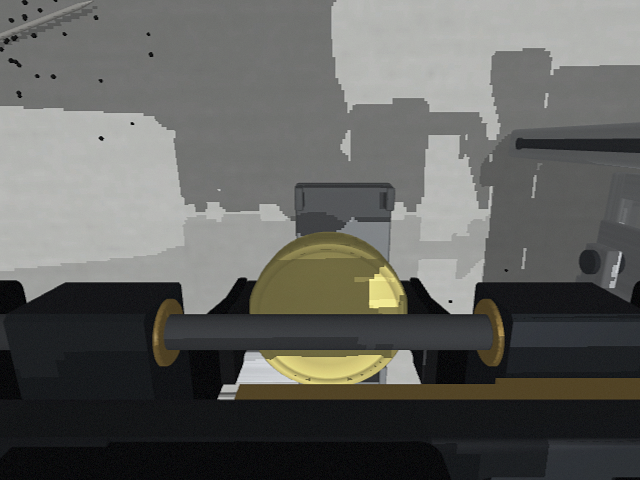

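The cassette's left end shows at (295..394, 183), with the tin between the fingers, centred at u≈328.

```bash
python3 - <<'E'
from h import *
d=np.load("w9.npz"); kp=(d["K"],d["P"])
for z in(.034,.024): 
    a,b=onz("w",295,184,z,kp),onz("w",394.5,185,z,kp); print(z,a,b,(a+b)/2,np.linalg.norm(a-b))
    a,b=onz("w",296,213,z,kp),onz("w",392,213,z,kp); print(a,b,(a+b)/2)
# tin centre in the grip, top at unknown height: print for tin top heights
for z in(.14,.15): print(onz("w",328.5,310,z,kp))
im=cv2.imread("pics/w9.png"); print(im[170:216:3,345].tolist())
E
```

```text
0.034 [0.5544 0.1028 0.034 ] [0.6226 0.1013 0.034 ] [0.5885 0.1021 0.034 ] 0.06822050571306326
[0.5544 0.0827 0.034 ] [0.6215 0.0819 0.034 ] [0.588  0.0823 0.034 ]
0.024 [0.5535 0.1017 0.024 ] [0.6244 0.1002 0.024 ] [0.5889 0.1009 0.024 ] 0.07083032444071276
[0.5535 0.0808 0.024 ] [0.6232 0.0799 0.024 ] [0.5884 0.0804 0.024 ]
[0.577  0.0585 0.14  ]
[0.577  0.0632 0.15  ]
[[113, 113, 113], [115, 115, 114], [114, 115, 116], [114, 117, 115], [102, 102, 102], [57, 56, 53], [89, 88, 84], [87, 88, 85], [89, 87, 86], [87, 85, 83], [88, 85, 84], [88, 87, 86], [88, 86, 85], [88, 85, 83], [89, 85, 84], [88, 85, 83]]
```

```bash
python3 - <<'E'
from h import *
f=lambda u,v,z: onz("scene",u/2.222+280,v/2.222+140,z)
print("scene left end",f(70,198,.034),f(37,225,.034))
d=np.load("w9.npz"); kp=(d["K"],d["P"])
for dy in(0,.003,.006):
    y=.061+dy; x=.5765
    print(dy,[proj("w",(x,y+s*.033,z),kp)[1] for s,z in((1,.1334),(1,.1554),(-1,.1554))],proj("w",(x-.033,y,.1554),kp),proj("w",(x+.033,y,.1554),kp))
g=gold(cv2.imread("pics/w9.png")[...,::-1].copy()); v=np.where(g[:,318:338].sum(1)>0)[0]; print(v.min(),v.max()); u=np.where(g[300:312].sum(0)>0)[0]; print(u.min(),u.max())
E
python3 -m creep '[[0,6,20,0],[0,6,20,0],[0,0,20,0],[0,0,15,0],[0,0,5,0],[0,0,0,0],[0,0,0,0]]'
python3 - <<'E'
from h import *
o=env.observe(); print(o["tool_pos"])
kp=cam("wrist"); im=env.capture("wrist"); cv2.imwrite("pics/w10.png",im[...,::-1]); np.savez("w10.npz",K=kp[0],P=kp[1])
gr=im.mean(2); print("gold rows",np.where(gold(im)[:,320:336].sum(1)>0)[0][[0,-1]])
for u in(310,328,345): print(u,[(v,int(gr[v,u])) for v in range(100,260,4)])
for v in(150,170,190): print(v,[(u,int(gr[v,u])) for u in range(260,410,3)])
E
```

```text
scene left end [0.6121 0.0924 0.034 ] [0.5439 0.0849 0.034 ]
0 [np.float64(229.14694258016135), np.float64(242.22933302145452), np.float64(391.1337373804385)] [245.9047 321.6995] [408.8026 320.0263]
0.003 [np.float64(222.44690074104693), np.float64(234.61406571320987), np.float64(385.05594608659095)] [245.3921 314.9299] [409.1259 313.2325]
0.006 [np.float64(215.68301254163984), np.float64(226.91548859914687), np.float64(378.918806587113)] [244.8741 308.0906] [409.4525 306.3686]
232 398
158 497
clock: 28.18
tool_pos: [0.5893, 0.0612, 0.0219]
orientation: [-2.233, -2.209, 0.0]
force: [-0.1, -0.7, -0.7]
grip_width: 0.0637
[0.5893 0.0612 0.0219]
gold rows [232 398]
310 [(100, 119), (104, 120), (108, 121), (112, 120), (116, 121), (120, 120), (124, 122), (128, 120), (132, 121), (136, 120), (140, 120), (144, 119), (148, 120), (152, 121), (156, 121), (160, 120), (164, 119), (168, 120), (172, 120), (176, 120), (180, 122), (184, 118), (188, 121), (192, 123), (196, 123), (200, 60), (204, 59), (208, 89), (212, 90), (216, 89), (220, 89), (224, 90), (228, 68), (232, 69), (236, 81), (240, 83), (244
[... 2106 characters left out ...]
(386, 123), (389, 124), (392, 122), (395, 122), (398, 123), (401, 122), (404, 122), (407, 122)]
190 [(260, 120), (263, 121), (266, 120), (269, 121), (272, 120), (275, 122), (278, 121), (281, 122), (284, 124), (287, 123), (290, 122), (293, 120), (296, 121), (299, 120), (302, 122), (305, 123), (308, 120), (311, 121), (314, 120), (317, 122), (320, 122), (323, 123), (326, 121), (329, 121), (332, 121), (335, 120), (338, 120), (341, 120), (344, 120), (347, 121), (350, 119), (353, 119), (356, 121), (359, 122), (362, 120), (365, 122), (368, 122), (371, 120), (374, 120), (377, 120), (380, 120), (383, 122), (386, 123), (389, 122), (392, 122), (395, 124), (398, 121), (401, 122), (404, 122), (407, 122)]
```

```bash
python3 - <<'E'
from h import *
L=lambda n:(lambda d:(d["K"],d["P"]))(np.load(n+".npz"))
k9,k10=L("w9"),L("w10")
for n in("w9","w10"):
    g=cv2.imread(f"pics/{n}.png").astype(float).mean(2)
    for u in(315,328,340):
        s=np.diff(g[170:245,u-3:u+4].mean(1)); i=np.where(abs(s)>10)[0]; print(n,u,[(int(170+j),int(s[j])) for j in i])
    for v in ((186,190,205) if n=="w9" else (203,209,220)):
        s=np.diff(g[v-1:v+2,250:430].mean(0)); i=np.where(abs(s)>8)[0]; print(n,"v",v,[(int(250+j),int(s[j])) for j in i])
for a,b in((183.0,199.0),(187.5,206.5)):
    print(tri(ray("w",345,a,k9),ray("w",328.5,b,k10)))
E
```

```text
w9 315 [(181, -13), (182, -46), (184, -10), (187, 26), (211, -23)]
w9 328 [(181, -14), (182, -48), (183, 10), (184, -10), (187, 28), (214, -19), (231, 18), (232, -10), (243, 26)]
w9 340 [(181, -14), (182, -47), (183, 10), (184, -10), (187, 27), (219, -14), (227, 27), (229, 44), (231, -14), (232, -35)]
w9 v 186 [(293, -11), (294, -26), (295, -22), (391, 17), (392, 22), (393, 10), (423, 47), (424, 27)]
w9 v 190 [(293, -23), (294, -21), (295, 8), (301, -11), (302, 10), (385, -9), (394, 24), (395, 12), (423, 47), (424, 28)]
w9 v 205 [(258, 46), (259, 28), (275, -24), (276, -29), (278, -10), (279, -11), (293, -21), (294, -22), (301, -16), (302, -15), (303, 14), (304, 17), (378, -12), (379, -12), (382, -11), (385, 14), (386, 15), (393, 62), (394, 42), (402, -34), (403, -42), (415, 46), (416, 27)]
w10 315 [(197, -55), (198, -15), (200, 15), (201, -15), (207, 25), (220, -11), (224, -10), (232, 15)]
w10 328 [(197, -58), (198, -13), (200, 14), (201, -15), (207, 25), (224, -18), (231, 20), (243, 28)]
w10 340 [(197, -56), (198, -13), (200, 15), (201, -16), (207, 26), (231, 12), (232, 15)]
w10 v 203 [(257, -20), (258, -29), (259, -9), (389, 20), (390, 28), (391, 9)]
w10 v 209 [(253, -24), (254, -16), (265, 9), (365, 56), (366, 31), (381, -37), (382, -62), (384, 8), (393, 14), (394, 23), (395, 8)]
w10 v 220 [(253, -23), (254, -24), (264, -15), (265, -11), (269, 9), (270, 20), (271, 8), (372, -10), (373, -12), (378, -8), (382, 13), (383, 11), (393, 11), (394, 22)]
[ 0.5904  0.099  -0.0016]
[0.5901 0.0968 0.0102]
```

Both views give cell 1 at x≈0.587 and y≈0.058–0.060, so I need a small shift of about -2 mm in x and -1.5 mm in y. Then lower gently.

```bash
python3 -m creep '[[-1.5,-2.2,0,0],[0,0,8,0],[0,0,8,0],[0,0,0,0],[0,0,0,0]]'
python3 -m creep '[[0,0,4,0],[0,0,4,0],[0,0,0,0],[0,0,0,0]]'
python3 -m creep '[[0,0,4,0],[0,0,4,0],[0,0,0,0],[0,0,0,0]]'
```

```text
clock: 28.65
tool_pos: [0.5865, 0.0589, 0.0048]
orientation: [-2.234, -2.208, 0.002]
force: [-0.1, -0.2, -1.1]
grip_width: 0.0636
clock: 28.98
tool_pos: [0.5869, 0.0589, -0.0027]
orientation: [-2.235, -2.208, 0.001]
force: [-0.4, -0.4, -0.0]
grip_width: 0.0636
clock: 29.32
tool_pos: [0.5868, 0.0589, -0.0108]
orientation: [-2.235, -2.208, 0.001]
force: [0.0, 0.1, -0.2]
grip_width: 0.0639
```

```bash
python3 -m creep '[[0,0,3,0],[0,0,2,0],[0,0,0,0],[0,0,0,0]]'|grep -E "tool|force"
python3 -m creep '[[0,0,1.5,0],[0,0,0,0],[0,0,0,0]]'|grep -E "tool|force"
python3 -m creep '[[0,0,1.5,0],[0,0,0,0],[0,0,0,0]]'
```

```text
tool_pos: [0.587, 0.0589, -0.0156]
force: [0.8, -0.3, -0.4]
tool_pos: [0.5871, 0.059, -0.017]
force: [-0.2, -0.5, 0.1]
clock: 30.15
tool_pos: [0.5882, 0.059, -0.0175]
orientation: [2.234, 2.207, 0.003]
force: [0.1, -0.8, 5.8]
grip_width: 0.0637
```

Floor contact exactly where predicted. Release, rise, and check.

```bash
python3 -m creep '[[0,0,-1,0],[0,0,0,0],[0,0,0,0],[0,0,0,0],[0,0,0,0],[0,0,-5,0],[0,0,-15,0],[0,0,-30,0],[0,0,-35,0],[0,0,-35,0]]' 100
python3 -m creep '[[35,0,-20,0],[35,0,0,0],[35,0,0,0],[35,0,0,0],[35,0,0,0],[0,0,0,0],[0,0,0,0]]'
python3 - <<'E'
from h import *
o=env.observe(); print(o["tool_pos"])
for n in("scene","top","wrist"):
  for t in tins(n,.018):
    if .35<t[3][0]<.72 and abs(t[3][1])<.6 : print(n,t,onz(n,t[0],t[1],.034))
E
```

```text
clock: 30.98
tool_pos: [0.5865, 0.0586, 0.1038]
orientation: [-2.235, -2.207, 0.002]
force: [0.7, -0.0, -0.8]
grip_width: 0.087
clock: 31.57
tool_pos: [0.5884, 0.2369, 0.1223]
orientation: [-2.229, -2.213, 0.001]
force: [0.3, -0.6, -0.5]
grip_width: 0.0869
[0.5884 0.2369 0.1223]
scene (386, 353, 27, array([ 0.4591, -0.3428,  0.018 ])) [ 0.4518 -0.3467  0.034 ]
scene (417, 318, 25, array([ 0.5986, -0.3329,  0.018 ])) [ 0.5884 -0.3363  0.034 ]
scene (313, 240, 21, array([0.5947, 0.0681, 0.018 ])) [0.5835 0.055  0.034 ]
scene (261, 197, 19, array([0.6035, 0.3335, 0.018 ])) [0.593  0.3186 0.034 ]
top (201, 297, 21, array([0.6064, 0.3415, 0.018 ])) [0.6017 0.3399 0.034 ]
top (291, 261, 22, array([0.5889, 0.0595, 0.018 ])) [0.5859 0.0587 0.034 ]
top (429, 243, 21, array([ 0.4605, -0.3386,  0.018 ])) [ 0.4592 -0.3336  0.034 ]
top (405, 204, 20, array([ 0.6004, -0.3284,  0.018 ])) [ 0.597 -0.325  0.034]
wrist (107, 332, 51, array([0.3953, 0.1432, 0.018 ])) [0.4058 0.1519 0.034 ]
wrist (352, 86, 95, array([0.6095, 0.3411, 0.018 ])) [0.6084 0.3391 0.034 ]
```

Tin 1 sits in cell 1 at about (0.587, 0.058). Next is the shifted left tin at (0.608, 0.340).

```bash
python3 -m creep '[[26,5,0,0],[26,5,0,0],[26,5,0,0],[26,5,0,0],[0,0,0,0],[0,0,0,0]]' 100
python3 - <<'E'
from h import *
o=env.observe(); print(o["tool_pos"],R.from_rotvec(o["orientation"]).as_matrix()[:,1])
for t in tins("wrist",.018): print(t)
E
```

```text
clock: 32.22
tool_pos: [0.6105, 0.3379, 0.1222]
orientation: [2.234, 2.209, -0.001]
force: [-0.9, -0.7, 0.0]
grip_width: 0.0871
[0.6105 0.3379 0.1222] [ 0.9999 -0.0114 -0.0003]
(545, 338, 53, array([0.8012, 0.2362, 0.018 ]))
(111, 334, 57, array([0.4201, 0.2455, 0.018 ]))
(325, 226, 80, array([0.6093, 0.3397, 0.018 ]))
(603, 229, 80, array([0.8345, 0.3342, 0.018 ]))
(580, 222, 175, array([0.8155, 0.34  , 0.018 ]))
(574, 198, 167, array([0.8069, 0.3594, 0.018 ]))
(568, 214, 180, array([0.8042, 0.3465, 0.018 ]))
(614, 49, 142, array([0.8194, 0.4673, 0.018 ]))
```

```bash
python3 -m creep '[[1.8,-1.2,20,0],[0,0,30,0],[0,0,30,0],[0,0,30,0],[0,0,25,0],[0,0,12,0],[0,0,7.5,0],[0,0,0,0],[0,0,0,0]]'
python3 -m creep '[[0,0,0,0],[0,0,0,0],[0,0,0,0],[0,0,0,0],[0,0,0,0],[0,0,0,0],[0,0,0,0]]' 40 25
python3 -m creep '[[0,0,-10,0],[0,0,-20,0],[0,0,-30,0],[0,0,-35,0],[0,0,-20,0],[0,0,0,0]]'
```

```text
clock: 33.02
tool_pos: [0.6105, 0.3388, -0.0306]
orientation: [2.236, 2.206, 0.002]
force: [-0.0, -0.5, 0.2]
grip_width: 0.0874
clock: 33.6
tool_pos: [0.6094, 0.3397, -0.0315]
orientation: [-2.235, -2.208, -0.0]
force: [-2.6, -0.5, 4.8]
grip_width: 0.064
clock: 34.1
tool_pos: [0.6123, 0.3407, 0.0895]
orientation: [2.234, 2.206, 0.013]
force: [-0.4, 0.1, 0.4]
grip_width: 0.0644
```

Both grips were fine. I'll carry this tin to cell 2 (0.5856, -0.0175), keeping away from the handle.

```bash
python3 -m creep '[[-30,-8,5,0],[-35,-10,5,0],[-35,-10,5,0],[-35,-10,5,0],[-35,-10,5,0],[-35,-10,5,0],[-35,-7,0,0],[-35,0,0,0],[-35,8,0,0],[-30,15,0,0]]'
python3 -m creep '[[-17,15,0,0],[0,0,0,0],[0,0,0,0]]'
python3 - <<'E'
from h import *
o=env.observe(); print(o["tool_pos"],R.from_rotvec(o["orientation"]).as_matrix()[:,1])
im=env.capture("wrist"); print("gold rows",np.where(gold(im)[:,320:336].sum(1)>0)[0][[0,-1]]); cv2.imwrite("pics/w11.png",im[...,::-1])
p=onz("wrist",328,np.where(gold(im)[225:,320:336].sum(1)>0)[0][0]+225,o["tool_pos"][2]+.0325); print("tin near edge -33:",p-[0,.033,0])
E
```

```text
clock: 34.93
tool_pos: [0.5617, -0.0024, 0.0532]
orientation: [-2.235, -2.206, 0.0]
force: [0.9, -0.4, -0.8]
grip_width: 0.0638
clock: 35.18
tool_pos: [0.5781, -0.0187, 0.0528]
orientation: [2.238, 2.205, -0.001]
force: [-0.7, 0.2, 0.2]
grip_width: 0.0642
[ 0.5781 -0.0187  0.0528] [ 0.9999 -0.0148 -0.0004]
gold rows [ 60 398]
tin near edge -33: [ 0.5786 -0.0173  0.0853]
```

```bash
python3 -m creep '[[0.8,7.6,0,0],[0,0,15,0],[0,0,15,0],[0,0,10,0],[0,0,8,0],[0,0,8,0],[0,0,0,0],[0,0,0,0]]'
python3 -m creep '[[0,0,4,0],[0,0,4,0],[0,0,0,0],[0,0,0,0]]'|grep -E "tool|force"
python3 -m creep '[[0,0,3,0],[0,0,0,0],[0,0,0,0]]'|grep -E "tool|force"
python3 -m creep '[[0,0,1.5,0],[0,0,0,0],[0,0,0,0]]'|grep -E "tool|force"
```

```text
clock: 35.9
tool_pos: [0.5855, -0.0163, -0.0031]
orientation: [-2.234, -2.208, 0.001]
force: [-0.5, -0.3, -0.7]
grip_width: 0.0639
tool_pos: [0.5855, -0.0164, -0.011]
force: [-0.0, -0.8, -1.3]
tool_pos: [0.5855, -0.0165, -0.014]
force: [-1.2, 0.6, -0.6]
tool_pos: [0.5856, -0.0164, -0.0155]
force: [0.4, 0.7, 0.4]
```

```bash
python3 -m creep '[[0,0,0.5,0],[0,0,0,0],[0,0,0,0],[0,0,0,0],[0,0,0,0],[0,0,-5,0],[0,0,-15,0],[0,0,-30,0],[0,0,-35,0],[0,0,-30,0]]' 100
python3 -m creep '[[-30,0,-20,0],[-35,3,0,0],[-35,3,0,0],[-35,3,0,0],[-35,3,0,0],[-35,3,0,0],[-35,3,0,0],[-35,3,0,0],[-35,0,0,0],[0,0,0,0]]'
python3 -m creep '[[0,0,0,0],[0,0,0,0]]' 100
python3 - <<'E'
from h import *
o=env.observe(); print(o["tool_pos"],R.from_rotvec(o["orientation"]).as_matrix()[:,1])
for n in("top","wrist"):
  for t in tins(n,.018):
    if .35<t[3][0]<.72 and abs(t[3][1])<.6 : print(n,t,onz(n,t[0],t[1],.034))
E
```

```text
clock: 37.57
tool_pos: [0.5856, -0.0168, 0.1012]
orientation: [2.235, 2.207, -0.0]
force: [1.2, 1.0, -0.2]
grip_width: 0.0869
clock: 38.4
tool_pos: [0.5997, -0.3358, 0.1196]
orientation: [2.242, 2.196, -0.007]
force: [-2.2, -1.7, 0.6]
grip_width: 0.0873
clock: 38.57
tool_pos: [0.6029, -0.3264, 0.1191]
orientation: [-2.235, -2.207, -0.0]
force: [0.3, 0.2, 0.1]
grip_width: 0.0871
[ 0.6029 -0.3264  0.1191] [ 0.9999 -0.0123 -0.0001]
top (291, 261, 22, array([0.5888, 0.0594, 0.018 ])) [0.5859 0.0587 0.034 ]
top (314, 251, 21, array([ 0.5866, -0.0157,  0.018 ])) [ 0.584  -0.0154  0.034 ]
wrist (158, 248, 85, array([ 0.4656, -0.3378,  0.018 ])) [ 0.4733 -0.3329  0.034 ]
wrist (328, 236, 80, array([ 0.6039, -0.3286,  0.018 ])) [ 0.6042 -0.3248  0.034 ]
```

Tins 1 and 2 are seated. Next is the right far tin at (0.604, -0.3285).

```bash
python3 -m creep '[[-2,1,20,0],[0,0,30,0],[0,0,30,0],[0,0,30,0],[0,0,20,0],[0,0,12,0],[0,0,8,0],[0,0,0,0],[0,0,0,0]]'
python3 -m creep '[[0,0,0,0],[0,0,0,0],[0,0,0,0],[0,0,0,0],[0,0,0,0],[0,0,0,0],[0,0,0,0]]' 40 25
python3 -m creep '[[0,0,-10,0],[0,0,-20,0],[0,0,-30,0],[0,0,-20,0],[0,0,-5,0],[0,0,0,0]]'
python3 -m creep '[[30,-4,0,0],[30,-4,0,0],[30,-4,0,0],[30,-4,0,0],[30,-3,0,0],[5,0,0,0],[0,0,0,0],[0,0,0,0]]'
```

```text
clock: 39.42
tool_pos: [0.6046, -0.3286, -0.0299]
orientation: [2.233, 2.208, 0.001]
force: [0.1, -0.1, 0.7]
grip_width: 0.0871
clock: 40.0
tool_pos: [0.604, -0.3288, -0.0303]
orientation: [2.235, 2.208, 0.0]
force: [-2.0, 0.0, 6.2]
grip_width: 0.0635
clock: 40.5
tool_pos: [0.6049, -0.3294, 0.0563]
orientation: [2.233, 2.206, 0.002]
force: [-1.4, 0.2, -1.3]
grip_width: 0.0634
clock: 41.17
tool_pos: [0.5862, -0.1736, 0.0533]
orientation: [-2.234, -2.208, 0.002]
force: [-0.3, -0.5, -0.8]
grip_width: 0.0635
```

```bash
python3 -m creep '[[2.5,-2.8,0,0],[0,0,15,0],[0,0,15,0],[0,0,10,0],[0,0,8,0],[0,0,8,0],[0,0,0,0],[0,0,0,0]]'
python3 -m creep '[[0,0,4,0],[0,0,4,0],[0,0,0,0],[0,0,0,0]]'|grep -E "tool|force"
python3 -m creep '[[0,0,3,0],[0,0,0,0],[0,0,0,0]]'|grep -E "tool|force"
```

```text
clock: 41.83
tool_pos: [0.5837, -0.1713, -0.0021]
orientation: [-2.235, -2.207, 0.001]
force: [0.8, 0.5, -0.8]
grip_width: 0.0634
tool_pos: [0.5839, -0.1708, -0.01]
force: [0.3, -0.2, -1.3]
tool_pos: [0.5839, -0.1709, -0.013]
force: [0.1, -0.2, -1.0]
```

```bash
python3 -m creep '[[0,0,0.5,0],[0,0,0,0],[0,0,0,0],[0,0,0,0],[0,0,0,0],[0,0,-5,0],[0,0,-15,0],[0,0,-30,0],[0,0,-35,0],[0,0,-35,0]]' 100
python3 -m creep '[[-27,-20,-15,0],[-27,-20,0,0],[-27,-20,0,0],[-27,-20,0,0],[-27,-20,0,0],[-27,-18,0,0],[0,0,0,0],[0,0,0,0],[0,0,0,0]]' 100
python3 - <<'E'
from h import *
o=env.observe(); print(o["tool_pos"],R.from_rotvec(o["orientation"]).as_matrix()[:,1])
for n in("top","wrist"):
  for t in tins(n,.018):
    if .35<t[3][0]<.72 and abs(t[3][1])<.6 : print(n,t,onz(n,t[0],t[1],.034))
E
```

```text
clock: 43.25
tool_pos: [0.5833, -0.1711, 0.108]
orientation: [-2.235, -2.207, 0.001]
force: [1.5, -0.3, 0.2]
grip_width: 0.0871
clock: 44.0
tool_pos: [0.4644, -0.3311, 0.1218]
orientation: [2.235, 2.208, 0.001]
force: [0.7, 0.8, -0.5]
grip_width: 0.0871
[ 0.4644 -0.3311  0.1218] [ 0.9999 -0.0122  0.0005]
top (291, 261, 22, array([0.5889, 0.0594, 0.018 ])) [0.5859 0.0587 0.034 ]
top (314, 251, 21, array([ 0.5867, -0.0158,  0.018 ])) [ 0.584  -0.0154  0.034 ]
top (427, 243, 21, array([ 0.4626, -0.3332,  0.018 ])) [ 0.4617 -0.3283  0.034 ]
top (362, 230, 21, array([ 0.5847, -0.1741,  0.018 ])) [ 0.5804 -0.1721  0.034 ]
wrist (546, 338, 51, array([ 0.656 , -0.4293,  0.018 ])) [ 0.6456 -0.4201  0.034 ]
wrist (326, 241, 79, array([ 0.4637, -0.3389,  0.018 ])) [ 0.464  -0.3349  0.034 ]
wrist (502, 24, 104, array([ 0.5906, -0.1819,  0.018 ])) [ 0.5836 -0.1859  0.034 ]
```

```bash
python3 -m creep '[[-6,-0.5,20,0],[0,0,30,0],[0,0,30,0],[0,0,30,0],[0,0,20,0],[0,0,12,0],[0,0,9,0],[0,0,0,0],[0,0,0,0]]'
python3 -m creep '[[0,0,0,0],[0,0,0,0],[0,0,0,0],[0,0,0,0],[0,0,0,0],[0,0,0,0],[0,0,0,0]]' 40 25
python3 -m creep '[[0,0,-10,0],[0,0,-20,0],[0,0,-30,0],[0,0,-20,0],[0,0,-5,0],[0,0,0,0]]'
python3 -m creep '[[30,15,0,0],[30,15,0,0],[30,15,0,0],[30,15,0,0],[30,15,0,0],[30,15,0,0],[30,15,0,0],[30,10,0,0],[0,0,0,0],[0,0,0,0]]'
python3 - <<'E'
from h import *
o=env.observe(); print(o["tool_pos"],R.from_rotvec(o["orientation"]).as_matrix()[:,1])
im=env.capture("wrist"); g=gold(im); cv2.imwrite("pics/w12.png",im[...,::-1]); 
for u in (318,328,338):
  c=np.where(g[:,u])[0]; print(u,c[0],[(int(c[i]),int(c[i+1])) for i in np.where(np.diff(c)>1)[0]],c[-1])
E
```

```text
clock: 44.85
tool_pos: [0.4641, -0.3376, -0.0288]
orientation: [2.234, 2.208, 0.0]
force: [-0.1, 0.3, 0.1]
grip_width: 0.0868
clock: 45.43
tool_pos: [0.4639, -0.3376, -0.0289]
orientation: [2.234, 2.208, 0.001]
force: [-0.6, 1.0, 5.4]
grip_width: 0.064
clock: 45.93
tool_pos: [0.4644, -0.3381, 0.0574]
orientation: [2.233, 2.206, 0.002]
force: [0.1, -0.5, -2.5]
grip_width: 0.0642
clock: 46.77
tool_pos: [0.5809, -0.0962, 0.0539]
orientation: [-2.229, -2.212, 0.002]
force: [-1.1, -1.3, -0.8]
grip_width: 0.0638
[ 0.5809 -0.0962  0.0539] [ 1.     -0.0076 -0.0025]
318 0 [(34, 36), (37, 57), (179, 236), (313, 350)] 398
328 0 [(40, 55), (181, 236), (313, 350), (384, 386)] 398
338 0 [(41, 54), (182, 236), (313, 350), (392, 394)] 398
```

```bash
python3 -m creep '[[4.2,3.6,0,0],[0,0,15,0],[0,0,15,0],[0,0,10,0],[0,0,8,0],[0,0,8,0],[0,0,0,0],[0,0,0,0]]'
python3 -m creep '[[0,0,4,0],[0,0,4,0],[0,0,0,0],[0,0,0,0]]'|grep -E "tool|force"
python3 -m creep '[[0,0,3,0],[0,0,0,0],[0,0,0,0]]'|grep -E "tool|force"
```

```text
clock: 47.48
tool_pos: [0.5848, -0.0951, -0.0006]
orientation: [-2.235, -2.207, 0.001]
force: [-0.3, -0.3, -0.0]
grip_width: 0.0641
tool_pos: [0.5849, -0.0947, -0.0085]
force: [0.1, -0.2, -0.1]
tool_pos: [0.5849, -0.0947, -0.0115]
force: [-0.2, -0.1, -0.5]
```

```bash
python3 -m creep '[[2,0,0.5,0],[0,0,0,0],[0,0,0,0]]'
python3 -m creep '[[0,0,0,0],[0,0,0,0],[0,0,0,0],[0,0,0,0],[0,0,-5,0],[0,0,-15,0],[0,0,-30,0],[0,0,-35,0],[0,0,-35,0]]' 100
python3 -m creep '[[0,-20,-25,0],[0,-25,-25,0],[0,-25,0,0],[0,-25,0,0],[0,-20,0,0],[35,0,0,0],[35,0,0,0],[35,0,0,0],[35,0,0,0],[35,0,0,0]]'
python3 -m creep '[[35,0,0,0],[35,0,0,0],[35,0,0,0],[0,0,0,0],[0,0,0,0]]'
python3 - <<'E'
from h import *
o=env.observe(); print(o["tool_pos"])
for n in("top","scene"):
  im=env.capture(n)
  for t in tins(n,.038,im):
    if .35<t[3][0]<.72 and abs(t[3][1])<.6 : print(n,t)
  if n=="top": a=im[150:310,215:395,::-1]
  else: b=im[140:300,280:460,::-1]
cv2.imwrite("pics/s13.png",np.hstack([cv2.resize(x,(400,356),interpolation=2) for x in(b,a)]))
E
```

```text
clock: 48.32
tool_pos: [0.585, -0.0925, -0.0119]
orientation: [-2.234, -2.208, 0.0]
force: [0.2, -0.0, -0.6]
grip_width: 0.0639
clock: 49.07
tool_pos: [0.5843, -0.093, 0.1094]
orientation: [-2.235, -2.207, 0.002]
force: [1.4, -0.3, -0.0]
grip_width: 0.0867
clock: 49.9
tool_pos: [0.4719, 0.0851, 0.1587]
orientation: [2.235, 2.207, 0.002]
force: [0.6, 0.5, 0.3]
grip_width: 0.0871
clock: 50.32
tool_pos: [0.473, 0.1904, 0.1581]
orientation: [2.231, 2.212, -0.001]
force: [1.3, -0.1, -1.0]
grip_width: 0.087
[0.473  0.1904 0.1581]
top (291, 261, 22, array([0.5848, 0.0605, 0.038 ]))
top (314, 251, 21, array([ 0.5826, -0.0139,  0.038 ]))
top (338, 240, 21, array([ 0.5817, -0.0938,  0.038 ]))
top (362, 230, 21, array([ 0.5806, -0.1706,  0.038 ]))
scene (369, 284, 23, array([ 0.5777, -0.1762,  0.038 ]))
scene (349, 268, 22, array([ 0.5785, -0.0994,  0.038 ]))
scene (330, 253, 22, array([ 0.579, -0.021,  0.038]))
scene (313, 240, 21, array([0.5815, 0.054 , 0.038 ]))
```

All four tins are in line at one-cell spacing. Now I'll turn back so the jaws lie along y and go to the pull block.

```bash
python3 -m creep '[[0,0,0,-0.12],[0,0,0,-0.12],[0,0,0,-0.12],[0,0,0,-0.12],[0,0,0,-0.12],[0,0,0,-0.12],[0,0,0,-0.12],[0,0,0,-0.12],[0,0,0,-0.12],[0,0,0,-0.12]]' 70
python3 -m creep '[[0,0,0,-0.12],[0,0,0,-0.12],[0,0,0,-0.13],[20,-30,0,0],[0,-35,0,0],[0,-35,0,0],[0,-35,0,0],[0,-35,0,0],[0,-35,0,0],[0,-35,0,0]]'
python3 -m creep '[[0,0,0,0],[0,0,0,0],[0,0,0,0]]'
python3 - <<'E'
from h import *
o=env.observe(); print(o["tool_pos"],R.from_rotvec(o["orientation"]).as_matrix()[:,1])
P=[(291,261),(314,251),(338,240),(362,230)]; S=[(313,240),(330,253),(349,268),(369,284)]
E
```

```text
clock: 51.25
tool_pos: [0.4738, 0.1868, 0.1584]
orientation: [0.593, 3.085, 0.0]
force: [-0.1, 0.3, -0.1]
grip_width: 0.0609
clock: 52.08
tool_pos: [0.4482, -0.0541, 0.1583]
orientation: [0.032, 3.141, 0.001]
force: [1.2, -0.1, -1.2]
grip_width: 0.061
clock: 52.33
tool_pos: [0.4488, -0.0513, 0.1582]
orientation: [0.031, 3.141, 0.001]
force: [0.2, 0.3, 0.2]
grip_width: 0.0611
[ 0.4488 -0.0513  0.1582] [0.0197 0.9998 0.0008]
```

```bash
python3 -m creep '[[-3,-1.7,20,0],[0,0,30,0],[0,0,30,0],[0,0,30,0],[0,0,20,0],[0,0,8,0],[0,0,4,0],[0,0,0,0],[0,0,0,0]]' 70
python3 -m creep '[[0,0,0,0],[0,0,0,0],[0,0,0,0],[0,0,0,0],[0,0,0,0],[0,0,0,0],[0,0,0,0],[0,0,0,0]]' 0 35
python3 -m creep '[[-5,0,0,0],[-10,0,0,0],[-15,0,0,0],[-18,0,0,0],[-18,0,0,0],[-18,0,0,0],[-18,0,0,0],[-18,0,0,0],[-18,0,0,0],[-15,0,0,0]]'
python3 -m creep '[[-12,0,0,0],[-8,0,0,0],[-5,0,0,0],[0,0,0,0],[0,0,0,0],[0,0,0,0]]'
```

```text
clock: 53.08
tool_pos: [0.4529, -0.0524, 0.017]
orientation: [0.027, 3.14, 0.0]
force: [-0.2, -0.8, 0.5]
grip_width: 0.0611
clock: 53.75
tool_pos: [0.4523, -0.0531, 0.0163]
orientation: [0.028, 3.141, -0.0]
force: [-1.2, -2.8, 5.4]
grip_width: 0.0354
clock: 54.58
tool_pos: [0.6063, -0.0551, 0.0164]
orientation: [0.027, 3.141, 0.001]
force: [-2.7, 0.5, 10.0]
grip_width: 0.0352
clock: 55.08
tool_pos: [0.631, -0.0554, 0.0164]
orientation: [0.027, 3.14, 0.001]
force: [0.4, 0.4, 4.4]
grip_width: 0.0355
```

```bash
python3 -m creep '[[-2,0,0,0],[0,0,0,0],[0,0,0,0]]'
python3 -m creep '[[-2,0,0,0],[0,0,0,0],[0,0,0,0]]'
```

```text
clock: 55.33
tool_pos: [0.6314, -0.0554, 0.0164]
orientation: [-0.028, -3.14, -0.001]
force: [-3.9, 1.7, 10.0]
grip_width: 0.0352
clock: 55.58
tool_pos: [0.6313, -0.0554, 0.0163]
orientation: [-0.028, -3.136, -0.002]
force: [-12.4, 1.7, 17.7]
grip_width: 0.0353
```

The cassette is on its home stop. Release, rise, and go back to the handle.

```bash
python3 -m creep '[[3,0,0,0],[0,0,0,0],[0,0,0,0],[0,0,0,0],[0,0,0,0],[0,0,0,0],[0,0,-15,0],[0,0,-30,0],[0,0,-30,0],[0,0,-35,0]]' 70
python3 -m creep '[[0,0,-35,0],[0,0,-35,0],[0,0,-35,0],[0,0,-35,0],[0,0,-30,0],[0,20,0,0],[0,30,0,0],[0,30,0,0],[0,30,0,0],[0,20,0,0]]' 45
python3 -m creep '[[-20,0,0,0],[-20,0,0,0],[0,0,0,0],[0,0,0,0],[0,0,0,0]]'
python3 - <<'E'
from h import *
o=env.observe(); print(o["tool_pos"],R.from_rotvec(o["orientation"]).as_matrix()[:,1])
im=env.capture("scene"); b=im[140:260,290:450,::-1]; im=env.capture("wrist"); a=im[180:,:,::-1]
cv2.imwrite("pics/s14.png",np.vstack([cv2.resize(b,(640,480),interpolation=2)[:420],cv2.resize(a,(384,180)).repeat(1,0) if 0 else np.pad(cv2.resize(a,(384,180)),((0,0),(0,256),(0,0)))]))
for t in tins("scene",.038,im if 0 else None):
    if .35<t[3][0]<.8 and abs(t[3][1])<.3 : print(t)
E
```

```text
clock: 56.42
tool_pos: [0.6301, -0.056, 0.1262]
orientation: [-0.028, -3.139, 0.001]
force: [0.8, 1.0, 0.2]
grip_width: 0.0606
clock: 57.25
tool_pos: [0.6331, 0.0778, 0.2958]
orientation: [-0.024, -3.141, -0.002]
force: [0.8, 1.1, -0.6]
grip_width: 0.039
clock: 57.67
tool_pos: [0.6731, 0.0729, 0.2959]
orientation: [-0.029, -3.141, 0.001]
force: [-0.6, -1.1, 0.7]
grip_width: 0.0392
[0.6731 0.0729 0.2959] [ 0.0185  0.9998 -0.0005]
(407, 254, 21, array([ 0.7456, -0.1785,  0.038 ]))
(388, 240, 20, array([ 0.7467, -0.1036,  0.038 ]))
(369, 227, 20, array([ 0.7475, -0.0251,  0.038 ]))
(352, 214, 19, array([0.75  , 0.0498, 0.038 ]))
```

```bash
python3 - <<'E'
from h import *
A=cv2.imread("pics/scene0.png").mean(2); im=env.capture("scene"); B=im.astype(float).mean(2)
for n,I in(("0",A),("now",B)):
    r=I[235:268,335:372]; m=r<35; v,u=np.where(m); print(n,m.sum(),u.mean()+335,v.mean()+235,u.min()+335,u.max()+335,v.min()+235,v.max()+235)
for x in(.7655,.7575): print([proj("scene",(x+dx,-.1762-.003,.038)).round(1) for dx in(-.033,0,.033)])
g=gold(im); c=np.where(g[230:280,395:420])  ; print(c[0].min()+230,c[0].max()+230,c[1].min()+395,c[1].max()+395)
cv2.imwrite("pics/s14.png",cv2.resize(im[150:270,320:480,::-1],(800,600),interpolation=2))
E
```

```text
0 159 351.54716981132077 251.50314465408806 346 357 243 260
now 158 351.46835443037975 251.4367088607595 346 357 243 260
[array([404.7, 256. ]), array([411.7, 250.3]), array([418.5, 244.7])]
[array([403. , 257.4]), array([410. , 251.6]), array([416.9, 246.1])]
238 262 395 418
```

View pics/s14.png

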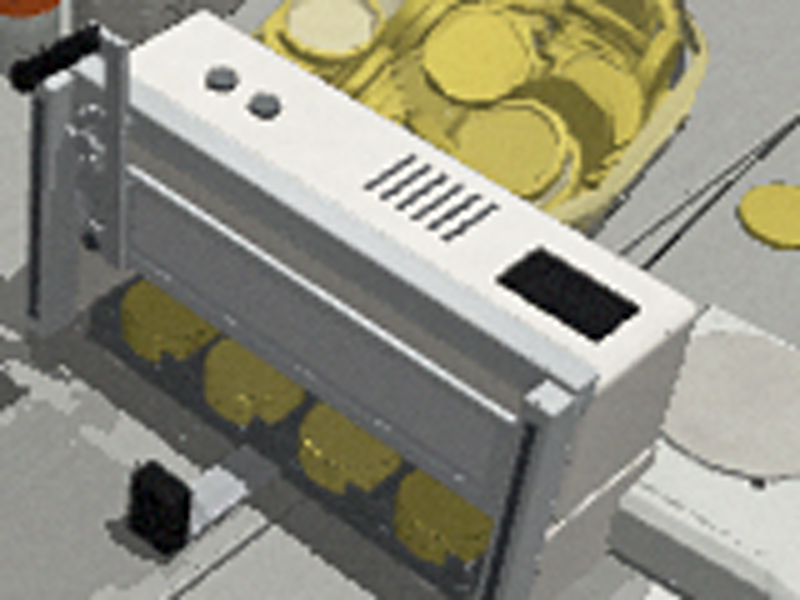

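The pull block is at exactly its starting pixels (351.5, 251.4), so the cassette is home. The four tins lie in their cells, partly hidden by the raised guard, and the bar is still hooked. Gripping the handle now.

```bash
python3 -m creep '[[2,1.7,10,0],[0,0,20,0],[0,0,20,0],[0,0,12,0],[0,0,6,0],[0,0,3,0],[0,0,0,0],[0,0,0,0]]' 45
python3 -m creep '[[0,0,0,0],[0,0,0,0],[0,0,0,0],[0,0,0,0],[0,0,0,0],[0,0,0,0],[0,0,0,0]]' 0 45
python3 -m creep '[[0,0,-3,0],[0,0,-3,0],[0,0,-3,0],[0,0,-4,0],[0,0,0,0],[0,0,0,0]]'
```

```text
clock: 58.53
tool_pos: [0.6718, 0.0751, 0.2259]
orientation: [0.028, 3.14, 0.0]
force: [0.5, 0.2, 0.2]
grip_width: 0.039
clock: 59.12
tool_pos: [0.6717, 0.0752, 0.2257]
orientation: [0.028, 3.14, 0.001]
force: [-0.0, 1.9, 4.6]
grip_width: 0.0149
clock: 59.62
tool_pos: [0.6715, 0.0747, 0.2372]
orientation: [-0.029, -3.141, 0.001]
force: [4.8, 0.9, -6.2]
grip_width: 0.0146
```

```bash
python3 -m creep '[[0,0,-2.5,0],[0,0,0,0],[0,0,0,0]]'
python3 -m creep '[[0,-4.4,0,0],[0,-4.4,0.2,0],[0,-4.4,0.4,0],[0,-4.4,0.4,0],[0,-4.3,0.6,0],[0,-4.3,0.6,0],[0,-4.3,1,0],[0,-4.3,1,0],[0,-4,1.3,0],[0,-4,1,0]]'
python3 -m creep '[[0,0,0,0],[0,0,0,0]]'
```

```text
clock: 59.87
tool_pos: [0.6715, 0.0747, 0.2399]
orientation: [-0.029, -3.141, 0.001]
force: [4.9, 1.7, -6.8]
grip_width: 0.0152
clock: 60.7
tool_pos: [0.6709, 0.0336, 0.2334]
orientation: [0.026, 3.141, 0.002]
force: [6.1, 4.6, -6.2]
grip_width: 0.0148
clock: 60.87
tool_pos: [0.6709, 0.0331, 0.2334]
orientation: [0.027, 3.141, 0.001]
force: [5.8, 4.2, -6.3]
grip_width: 0.0147
```

The bar swung free. Lowering the guard now.

```bash
python3 -m creep '[[0,-1,4,0],[0,0,8,0],[0,0,10,0],[0,0,10,0],[0,0,10,0],[0,0,10,0],[0,0,10,0],[0,0,10,0],[0,0,8,0],[0,0,4,0]]'
python3 -m creep '[[0,0,3,0],[0,0,2,0],[0,0,0,0],[0,0,0,0]]'
python3 -m creep '[[0,0,2,0],[0,0,1,0],[0,0,0,0],[0,0,0,0]]'
```

```text
clock: 61.7
tool_pos: [0.6709, 0.0324, 0.1486]
orientation: [0.027, 3.141, 0.001]
force: [6.7, 3.3, -5.8]
grip_width: 0.0146
clock: 62.03
tool_pos: [0.671, 0.031, 0.1465]
orientation: [0.028, 3.14, 0.0]
force: [0.1, 0.7, 6.6]
grip_width: 0.0147
clock: 62.37
tool_pos: [0.6713, 0.0309, 0.1462]
orientation: [0.028, 3.138, 0.002]
force: [-7.7, 1.6, 23.8]
grip_width: 0.0149
```

```bash
python3 -m creep '[[0,0,-2,0],[0,0,0,0],[0,0,0,0],[0,0,0,0],[0,0,0,0],[0,0,0,0],[0,0,0,0]]' 35
python3 -m creep '[[0,0,-10,0],[0,0,-30,0],[0,0,-35,0],[0,0,-35,0],[0,0,-30,0],[35,0,0,0],[35,0,0,0],[35,0,0,0],[35,0,0,0],[35,0,0,0]]'
python3 -m creep '[[0,40,0,0],[0,40,0,0],[0,40,0,0],[0,40,0,0],[0,40,0,0],[0,40,0,0],[0,40,0,0],[0,0,0,0],[0,0,0,0],[0,0,0,0]]'
python3 - <<'E'
from h import *
A=cv2.imread("pics/scene0.png"); B=env.capture("scene")[...,::-1]; C0=cv2.imread("pics/top0.png"); C1=env.capture("top")[...,::-1]
for n,a,b,(x,y,w,h) in(("handle",A,B,(330,180,28,24)),("press",A,B,(325,150,115,115)),("rail R",A,B,(400,220,18,30)),("top handle",C0,C1,(270,195,30,35))):
    d=cv2.absdiff(a,b)[y:y+h,x:x+w].max(2); print(n,d.mean(),(d>30).mean())
p,q=[i[180:204,330:358].mean(2)<35 for i in(A,B)]
for m in(p,q): v,u=np.where(m); print(m.sum(),u.mean()+330,v.mean()+180)
print([ (t[0],t[1]) for t in tins("scene") if .35<t[3][0]<.8 and abs(t[3][1])<.4]); print(env.observe()["tool_pos"],env.observe()["force"])
# guard top rail row profile, before/now, along column 385
for i in(A,B): print(i[195:240,385].mean(1).astype(int).tolist())
for n,a,b in(("scene",A,B),("top",C0,C1)):
    d=cv2.absdiff(a,b).max(2)>40; cs=[c for c in cv2.connectedComponentsWithStats(d.astype(np.uint8))[2][1:] if c[4]>25]; print(n,[c.tolist() for c in cs])
E
```

```text
clock: 62.95
tool_pos: [0.6704, 0.0312, 0.1437]
orientation: [-0.028, -3.141, 0.0]
force: [0.3, -0.3, -1.0]
grip_width: 0.0298
clock: 63.78
tool_pos: [0.4942, 0.034, 0.2845]
orientation: [0.028, 3.141, -0.0]
force: [-0.5, -0.3, 1.1]
grip_width: 0.0302
clock: 64.62
tool_pos: [0.5009, 0.3139, 0.2844]
orientation: [0.028, 3.141, -0.001]
force: [0.8, -0.2, -0.4]
grip_width: 0.0303
handle 5.808035714285714 0.0
press 7.012098298676748 0.00045368620037807185
rail R 6.166666666666667 0.0
top handle 11.275238095238095 0.05142857142857143
93 342.0430107526882 192.61290322580646
90 342.1666666666667 192.45555555555555
[]
[0.5012 0.3129 0.2848] [ 0.4318 -0.1653  0.7433]
[182, 109, 87, 87, 86, 85, 87, 88, 90, 101, 96, 99, 100, 101, 99, 97, 100, 99, 100, 101, 99, 99, 99, 102, 100, 99, 101, 101, 98, 104, 84, 79, 80, 70, 78, 105, 114, 92, 72, 72, 76, 72, 76, 75, 77]
[193, 114, 89, 87, 88, 85, 86, 96, 97, 104, 104, 106, 105, 102, 103, 103, 104, 106, 102, 102, 105, 102, 99, 104, 105, 106, 103, 103, 104, 107, 89, 83, 84, 78, 79, 108, 118, 97, 85, 86, 88, 85, 89, 88, 89]
scene [[0, 0, 233, 93, 7619], [222, 25, 7, 13, 29], [191, 33, 65, 107, 3375], [30, 36, 15, 38, 63], [51, 49, 27, 63, 438], [50, 67, 18, 41, 175], [84, 91, 84, 248, 2855], [38, 103, 30, 49, 81], [0, 133, 28, 35, 108], [210, 183, 10, 8, 33], [159, 189, 81, 60, 2178], [258, 192, 21, 17, 293], [62, 212, 52, 20, 203], [56, 226, 65, 24, 397], [139, 298, 19, 49, 300], [131, 300, 5, 19, 43], [74, 307, 11, 43, 129], [402, 307, 29, 25, 547], [66, 312, 16, 52, 301], [87, 322, 7, 17, 44], [371, 340, 29, 28, 623], [78, 364, 16, 18, 67], [101, 366, 19, 6, 45], [100, 402, 14, 6, 47]]
top [[392, 194, 24, 24, 434], [417, 233, 24, 24, 222], [160, 253, 17, 8, 77], [135, 264, 231, 153, 15001], [169, 342, 14, 9, 48], [326, 390, 58, 90, 1598], [423, 415, 16, 8, 50], [350, 416, 52, 28, 530], [439, 424, 13, 22, 128], [66, 427, 283, 53, 12221], [406, 429, 12, 46, 146], [438, 467, 9, 11, 71]]
```

The handle centroid and the press match the start image to within 0.2 px, and the marker and spoon areas are unchanged. Handing in.

```bash
python3 -c "
from station import env
env.hand_in()"
```

```text
the job is handed in; nothing more can be done
```

The job is done and handed in at about 65 s on the robot's clock, but no verdict was reported. I lifted the guard and hooked it on the catch pin, then pulled the cassette out 180 mm. All four single tins went into cells 1 to 4; one of them had been knocked aside and I located it again. I then pushed the cassette home, unhooked the bar and lowered the guard.

**Last checks**
- **Press:** the bar handle's centroid is within 0.2 px of the start image, and the rest of the press view matches the start too. That points to the guard being down and the bar on its rest.
- **Cassette:** the push ended on a hard stop, and before I lowered the guard the pull block was within 0.1 px of its starting pixels.
- **Tins:** with the cassette out, the four tins stood in line 74–80 mm apart (the cells are 77 mm apart). The picture taken after pushing home showed all four in their cells. With the guard down again my colour check could no longer find them, so their final position is not confirmed by camera.
- **Other things on the table:** no change showed where the spoon and marker lie. The small change by the label roll looked like the arm's shadow.

**What failed or disagreed**
- **First handle grasp missed:** the fingertips actually end about 30 mm above the reported TCP (finger end point). I allowed for this from then on.
- **Camera disagreement:** the top and wrist views differed by up to about 8 mm on where the cassette lay. I went by the wrist view and the contact readings.
- **Guard end position:** the gripper stopped about 5 mm higher than at the first grasp, which I put down to holding the rod at a different height.

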